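# Shut off and open a slanted water filter

### The job

Shut the water off at the filter by turning the red handle a quarter turn clockwise, so that it lies fully crosswise to the pipe. Then unscrew the blue cap from the slanted filter neck, keeping hold of it as it comes free, and set it down gently, open side down, flat in the green tray. Do not let the cap fall, and leave the bottle, jar and timer where they are.

Things in the scene. Friction and masses are not known exactly. Their poses are not given: they have to be found in the camera images.
- unit: The fixed filter unit: grey base plate 150 x 270 x 10 mm; brass pipe along the unit's y axis, 70 mm up; a grey filter housing (66 mm wide, at y = -80 mm) whose neck leans 30 degrees from vertical towards the unit's -x side (roughly the robot); a valve (at y = +85 mm) with a red handle. Origin: centre of the underside of the plate; z up.
- mouth (a point): Centre of the mouth of the filter neck; its z axis points out along the neck, 30 degrees from vertical. Right-hand thread, 21 mm rise per full turn, 1 mm play: turned counter-clockwise seen from its top, the cap rises along this axis and is free after about 300 degrees (17.5 mm). Tight, its centre lies 1 mm below this point. The neck is 40 mm wide, 50 over the thread.
- cap: Blue ribbed screw cap, 62 mm diameter, 50 mm high, about 0.12 kg, at first tight on the neck. Origin at its centre, half-way up; z along its own axis, out of the closed top. Lower 26 mm: hollow skirt (60 mm); upper 24 mm solid: grip there, fingers along the axis. Let go in the thread it stays put; once free it slides off the slanted neck. It cannot be pulled off unturned.
- handle_grip (a point): Centre of the red quarter-turn handle of the valve, a bar 84 x 14 x 22 mm with its axis vertical through this point; 22 mm of its height can be pinched. Its long side is the y axis of this point (along the pipe when on).
- handle (a joint): Angle of the red handle: 0 = on (bar along the pipe), 1.571 = off (bar crosswise to the pipe); it grows clockwise seen from above. A spring (about 0.15 N m) snaps it to the nearer of the two stops when let go.
- dish: Green square tray, 160 x 160 mm, 18 mm high, fixed, floor and walls 4 mm thick. Origin: centre of its underside; z up, sides along x and y.
- bottle: Bystander: white reagent bottle, 68 mm diameter, 166 mm high, loose. Origin: centre of its underside.
- jar: Bystander: plain tan jar, 52 mm diameter, 68 mm high, loose. Origin: centre of its underside.
- timer: Bystander: small white timer with orange keys, 52 x 64 x 19 mm, loose. Origin: centre of its underside.
Things that resemble listed ones, but are neither listed nor needed, are in the scene too. Several things have the shape of the cap; the one meant has the colours described above.

How it is judged (in metres and radians):
On the way, in this order (a step that is already met when the one before it is completed fails the run):
1. the red handle is turned fully off, with the cap still on (value of joint handle above 1.45 rad and distance between cap and mouth below 0.006 m), for 0.2 s.
2. the cap has been unscrewed and is held in the fingers, clear of the neck (distance between cap and mouth above 0.05 m and contact force between cap and the fingers above 0.5 N), for 0.1 s.
At the end, for the whole second after the job is handed in: The handle is off (within 0.12 rad of crosswise to the pipe) and the cap stands at rest, open side down and level within 0.08 rad, with its rim flat on the floor of the green tray, released (value of joint handle above 1.45 rad and angle between cap's own z axis and vertical below 0.08 rad and z of cap in the frame of dish between 0.025 and 0.033 m and x of cap in the frame of dish between -0.06 and 0.06 m and y of cap in the frame of dish between -0.06 and 0.06 m and linear speed of cap below 0.02 m/s); the robot touches nothing.
It fails at once if the cap is loosened (risen more than 6 mm) while the handle is not off (value of joint handle below 1.3 rad and distance between cap and mouth above 0.007 m).
It fails at once if the cap falls or is dropped (moves faster than 0.6 m/s with no finger on it) (linear speed of cap above 0.6 m/s and contact force between cap and the fingers below 0.05 N).
It fails at once if the bottle, jar or timer is pushed aside by more than 30 mm (distance of any of bottle, jar, timer from where it was at the start of the episode above 0.03 m).
It also fails if it takes over 72 s, if anything falls off the work surface, if the arm or the gripper's body presses on something with over 40 N, if the wrist force passes 120 N, or if a joint passes its speed limit or range.

### The arm

A 6-joint arm with a two-finger parallel gripper is mounted at the origin on a cart in front of the work surface, level with it; the furniture and walls round the work are solid. World frame = base frame: x ahead of the robot, y to its left, z up, the work surface at z = 0. Lengths are in mm, angles in rad, forces in N, time in s.
With the tool pointing down it reaches from about 350 to 950 mm from the base axis. Payload 17.4 kg.
Tool frame: the origin (TCP) lies midway between the tips of the shut fingers; the grasp point (between the pads) lies 19 mm behind it; y points along the fingers, x is the direction in which the jaws open and shut, and the axes are right-handed (so a half turn about y gives the same grasp; the last joint's range is limited). The gripper opens to 93 mm and grips with 3 to 60 N. Pads are 15 mm wide; open, the fingers measure 128 mm over their backs; the gripper's body (75 mm by 188 mm) begins 65 mm behind the grasp point.
Start: joints at [-1.243, 0.116, 1.442, -0, 1.584, -0.038], TCP at [241.436, -630.35, 218.646] pointing down, gripper open.
Joint ranges: [-2.83, 2.83], [-0.83, 2.19], [0.07, 2.5], [-1.14, 4.28], [0.01, 3], [-2.97, 2.97]. Speed limits (rad/s): [1.89, 1.89, 2.22, 3.14, 3.14, 3.14].

### API

Orientations are given as a unit quaternion [x, y, z, w].
In Python, from bench import arm gives the robot as it stands.
- The arm moves only by the tool step_arm, never from a script. Its argument "commands" is a list of rows, each a list of 3 entries, a list of its own where there are three numbers: the opening, from -1 (shut) to 1 (fully open), then the shift along the tool's x, y, z in mm, then the turn, a rotation vector about the tool's x, y, z in rad. A call has 1 to 10 rows; each row shifts and turns the pose as measured when the row begins, along the tool's axes as they then stand; what a row does not reach is not made up. A row lasts 1/10 s, in which the tool goes at most 50 mm and 8.59 degrees, less where a joint would pass 70% of its speed; a pose out of reach is approached as far as the arm can. A call with a gripper value outside its range is refused whole. The fingers move at their own pace and stop on an object; the grip force is fixed at half the most. Time passes only in rows, so rows that do not move let the fingers close. It gives the time, the measured TCP pose, the force and the opening at its end, in the units of the state.
- arm.state(): the state, without advancing time (a new reading comes with each control period).
- arm.capture(name): name is "side" or "top"; returns a dict with "pixels" (384x512x3 uint8, red, green, blue), "mtx" (3x3 intrinsics, pixels), "xyz" and "attitude" of the camera in the world. Camera axes: x right, y up, looking along -z (the intrinsics and any distortion apply to the point x, -y, -z); pixel columns grow to the right and rows downward; lengths in mm; the calibration is good to about 2 mm. A picture is of the moment at which its call begins. There is no depth.
- arm.sign_off(): hands the job in, once; it reports no verdict.
The state is a dict: "time": time; "joint_pos": joint angles; "dq": joint speeds; "joint_torque": joint torques, N m; "ee_pos": TCP position; "eef_rot": TCP orientation; "ft_force": force on the tool from outside, world axes, zero at the start; "wrist_torque": the same for the moment, N m; "width": opening from 0.0 (shut) to 1.0 (fully open).
Only numpy, scipy, OpenCV 4.12 (cv2) and the standard library are available. Lean on these libraries where they do the work, as an engineer would, in place of code of your own. Each camera call takes 0.05 s, during which the arm holds its last target.

## Working session

There is one attempt and no reset: what is moved stays moved. The work goes in short steps, Python scripts to look and compute and a tool call to move; the robot and the scene stay as the last step left them, time stands still between calls to the robot, and variables do not carry over. Pictures are saved under pics/ and viewed, and the job is handed in when it is done.

Besides the shell and the picture viewer there is one more tool, called after "Request:" in YAML: its name, and indented under it one key for each argument. step_arm: Moves the arm, as the interface text tells. Its arguments: {"type":"object","properties":{"commands":{"type":"array","items":{"type":"array"}}},"required":["commands"]}

```bash
ls; mkdir -p pics
python3 - <<'E'
from bench import arm
import cv2,pickle
print(arm.state())
for n in("side","top"):
    c=arm.capture(n); print(n,c["mtx"],c["xyz"],c["attitude"],[k for k in c])
    pickle.dump(c,open(f"pics/{n}0.pkl","wb"))
    cv2.imwrite(f"pics/{n}0.png",cv2.resize(c["pixels"][:,:,::-1],(768,576),interpolation=cv2.INTER_CUBIC))
E
```

```text
pics
{'time': 0.0, 'joint_pos': array([-1.24280675e+00,  1.16501593e-01,  1.44229102e+00, -3.58442937e-06,
        1.58398246e+00, -3.77788221e-02]), 'dq': array([-0.00082687,  0.00038734,  0.00019301,  0.00071668, -0.00079111,
       -0.00078979]), 'joint_torque': array([ 2.64940547e-05, -7.21263099e+01, -6.22605371e+01,  7.80578563e-02,
        2.37803324e-02, -7.68101154e-05]), 'ee_pos': array([ 241.36200115, -630.14919314,  217.87866057]), 'eef_rot': array([-0.58234599,  0.40106435, -0.40039235,  0.58284346]), 'ft_force': array([ 0.42925291, -0.50208984, -0.67641255]), 'wrist_torque': array([-0.02585606,  0.01020796, -0.01247371]), 'width': 0.996675402701589}
side [[440.32899312   0.         263.57931864]
 [  0.         440.32899312 187.97347047]
 [  0.           0.           1.        ]] [1044.47130468 -401.82836328  974.93456619] [0.24536675 0.12849859 0.4408687  0.85376698] ['pixels', 'mtx', 'xyz', 'attitude']
top [[472.13205838   0.         263.1576418 ]
 [  0.         472.13205838 188.82169054]
 [  0.           0.           1.        ]] [ 386.80265406  -65.88235878 1586.95764279] [-0.04557316  0.0529431   0.71576629 -0.6948372 ] ['pixels', 'mtx', 'xyz', 'attitude']
```

View pics/side0.png

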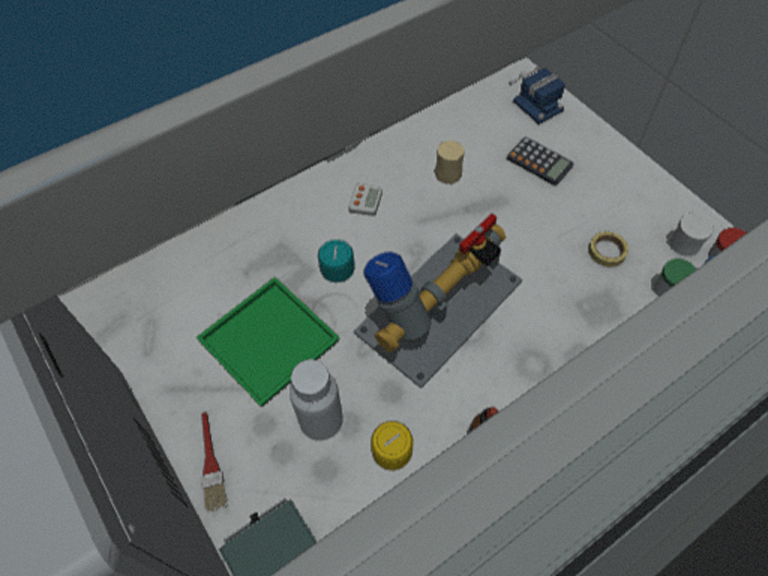

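View pics/top0.png

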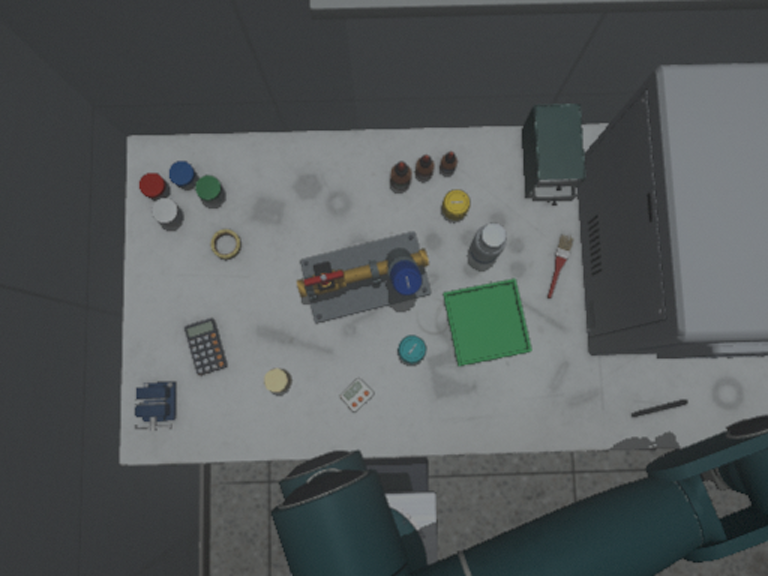

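The cap meant is the blue one on the slanted neck, at top (405,278) and side (388,275). The loose blue one at top (182,173) stands by itself, so it isn't the one. Next I'll enlarge both views to confirm this and measure.

```bash
cat > h.py <<'E'
import numpy as np, cv2, pickle
from scipy.spatial.transform import Rotation as R
def load(n): return pickle.load(open(f"pics/{n}.pkl","rb"))
def proj(c,P):
    P=np.atleast_2d(P); p=R.from_quat(c["attitude"]).inv().apply(P-np.array(c["xyz"]))
    q=np.c_[p[:,0],-p[:,1],-p[:,2]]; u=q@np.array(c["mtx"]).T
    return u[:,:2]/u[:,2:]
def ray(c,uv):
    q=np.linalg.inv(c["mtx"])@np.array([*uv,1.]); d=R.from_quat(c["attitude"]).apply([q[0],-q[1],-q[2]])
    return np.array(c["xyz"]),d/np.linalg.norm(d)
def onz(c,uv,z):
    o,d=ray(c,uv); return o+d*(z-o[2])/d[2]
def crop(c,u0,v0,w,h,s,name):
    im=c["pixels"][v0:v0+h,u0:u0+w,::-1]
    cv2.imwrite(name,cv2.resize(im,(w*s,h*s),interpolation=cv2.INTER_CUBIC))
E
python3 - <<'E'
from h import *
crop(load("side0"),225,130,130,130,5,"pics/cs.png") if 0 else crop(load("side0"),225,130,130,120,5,"pics/cs.png")
crop(load("top0"),190,145,170,100,4,"pics/ct.png")
E
```

```text
(no output)
```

View pics/cs.png

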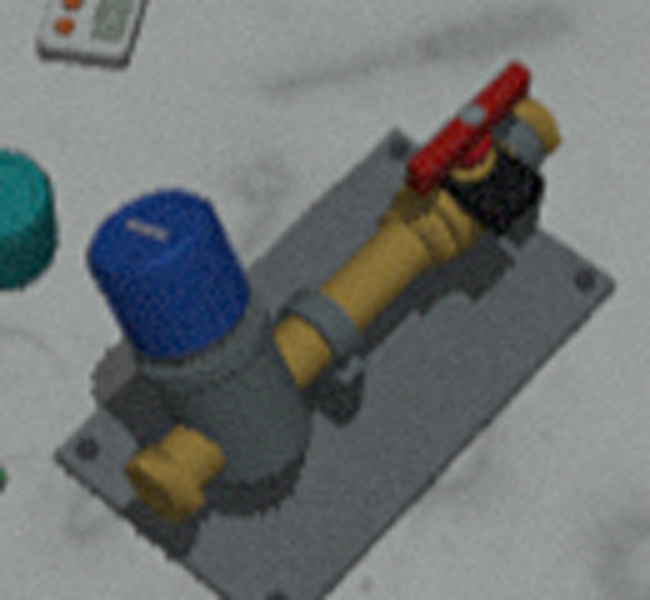

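View pics/ct.png

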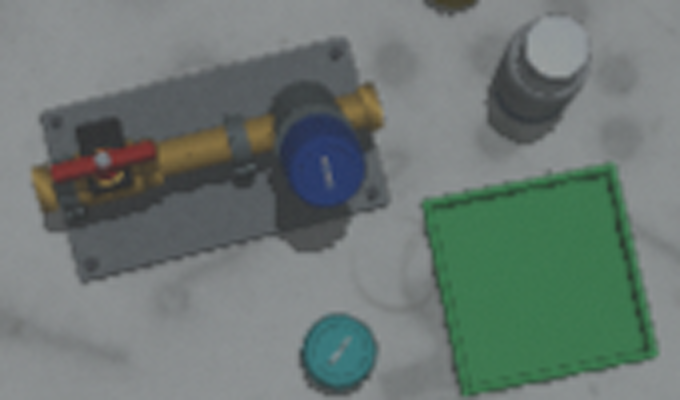

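```bash
cat > fit.py <<'E'
from h import *
from scipy.optimize import least_squares, minimize
S,T=load("side0"),load("top0")
f=lambda a,o,s:(np.array(a,float)+.5)/s-.5+np.array(o)
tp=f([(42,115),(343,40),(385,207),(83,280)],(190,145),4)
sp=f([(397,130),(614,285),(57,456)],(225,130),5)
# unit corners: top view up=+x,left=+y
cor={'A':(75,135),'B':(75,-135),'C':(-75,-135),'D':(-75,135)}
def W(p,q): 
    x,y,a=p; return np.array([x+np.cos(a)*q[0]-np.sin(a)*q[1],y+np.sin(a)*q[0]+np.cos(a)*q[1],q[2]])
def res(p):
    P=lambda k:W(p,(*cor[k],10))
    r=[proj(T,P(k))[0]-t for k,t in zip('ABCD',tp)]+[proj(S,P(k))[0]-t for k,t in zip('DAC',sp)]
    return np.ravel(r)
s=least_squares(res,[500,0,0.2]); up=s.x; print("unit",up,s.fun.reshape(-1,2).round(2))
# tray outer bottom/top corners (z=18) in top
td=f([(423,203),(614,166),(657,355),(465,394)],(190,145),4)
def resd(p): return np.ravel([proj(T,W(p,(80*i,80*j,18)))[0]-t for (i,j),t in zip([(1,1),(1,-1),(-1,-1),(-1,1)],td)])
s=least_squares(resd,[400,-250,0.2]); dp=s.x; print("dish",dp,s.fun.reshape(-1,2).round(2))
# cap silhouettes
def mask(c,roi):
    h=cv2.cvtColor(c["pixels"],cv2.COLOR_RGB2HSV); m=((h[...,0]>105)&(h[...,0]<128)&(h[...,1]>120)).astype(np.uint8)
    z=np.zeros_like(m);u,v,w,hh=roi;z[v:v+hh,u:u+w]=m[v:v+hh,u:u+w]
    return cv2.morphologyEx(z,cv2.MORPH_CLOSE,np.ones((5,5)))
ms,mt=mask(S,(235,160,50,50)),mask(T,(250,165,40,40)); print(ms.sum(),mt.sum())
yaw=up[2]
ax=np.array([-.5*np.cos(yaw),-.5*np.sin(yaw),np.cos(np.pi/6)])
def cyl(c0,a,r,h,n=48):
    e=np.cross(a,[0,0,1.]);e/=np.linalg.norm(e);g=np.cross(a,e);t=np.linspace(0,2*np.pi,n)
    return np.vstack([c0+s*h/2*a+r*(np.cos(t)[:,None]*e+np.sin(t)[:,None]*g) for s in(-1,1)])
def mom(poly):
    m=cv2.moments(cv2.convexHull((poly*1).astype(np.float32)));return np.array([m['m10']/m['m00'],m['m01']/m['m00'],m['m00']])
def imm(m):
    M=cv2.moments(cv2.convexHull(cv2.findNonZero(m)));mm=cv2.moments(m,True);return np.array([mm['m10']/mm['m00'],mm['m01']/mm['m00'],mm['m00']])
is_,it=imm(ms),imm(mt)
def resc(p):
    q=cyl(p,ax,31,50);return np.r_[(mom(proj(S,q))-is_)[:2],(mom(proj(T,q))-it)[:2]]
if __name__=="__main__":
    s=least_squares(resc,[480,-100,150]);cp=s.x;print("cap",cp,s.fun,mom(proj(S,cyl(cp,ax,31,50))),is_,mom(proj(T,cyl(cp,ax,31,50))),it)
    d=cp[:2]-up[:2];ca,sa=np.cos(yaw),np.sin(yaw);print("cap in unit",ca*d[0]+sa*d[1],-sa*d[0]+ca*d[1])
    # handle top centre triangulate
    o1,d1=ray(T,f([(103,160)],(190,145),4)[0]);o2,d2=ray(S,f([(472,113)],(225,130),5)[0])
    A=np.c_[d1,-d2];t=np.linalg.lstsq(A,o2-o1,rcond=None)[0];print("handle top",o1+d1*t[0],o2+d2*t[1]);print("expected",W(up,(0,85,0)))
    o,d=ray(S,(is_[:2]));
E
python3 fit.py
```

```text
unit [ 6.26502209e+02 -1.85205561e+01  2.19220893e-01] [[-1.08 -0.99]
 [ 0.85 -1.39]
 [ 1.51 -0.84]
 [-1.06  0.62]
 [-0.34 -0.85]
 [ 1.04 -0.66]
 [-1.58 -0.67]]
dish [ 5.14911688e+02 -2.87702190e+02  1.68971434e-01] [[ 0.76  0.31]
 [-0.47  0.26]
 [-0.59 -0.19]
 [ 0.3  -0.35]]
754 314
cap [ 600.68408313 -106.20698609  143.7281803 ] [-0.55771117 -0.26073998 -0.43654528 -0.31201117] [257.86801827 184.13448548 843.08645942] [258.42572944 184.39522546 754.        ] [270.27683052 185.05423087 415.14084322] [270.7133758  185.36624204 314.        ]
cap in unit -44.269325663220215 -79.97319830304588
handle top [607.36772969  63.5853025  137.95552376] [608.230126    64.8255771  138.19761448]
expected [608.01732469  64.44515401   0.        ]
```

Run:
```python
from fit import *
def mask2(c,roi):
    p=c["pixels"].astype(int);m=(((p[...,2]-p[...,0])>22)&((p[...,2]-p[...,1])>15)).astype(np.uint8)
    z=np.zeros_like(m);u,v,w,hh=roi;z[v:v+hh,u:u+w]=m[v:v+hh,u:u+w]
    z=cv2.morphologyEx(z,cv2.MORPH_CLOSE,np.ones((5,5)));n,l,st,_=cv2.connectedComponentsWithStats(z);k=1+np.argmax(st[1:,4]);return (l==k).astype(np.uint8)
a,b=mask2(S,(235,160,50,50)),mask2(T,(250,165,40,40))
A,B=imm(a),imm(b);print(A,B)
r=lambda p:np.r_[(mom(proj(S,cyl(p,ax,31,50)))-A)[:2],(mom(proj(T,cyl(p,ax,31,50)))-B)[:2]]
s=least_squares(r,[600,-100,150]);print(s.x,s.fun)
cp=s.x
for nm,cpp in(("m",cp),("u",W(up,(-44,-80,146.2)))):
  print(nm,cpp,mom(proj(S,cyl(cpp,ax,31,50))),mom(proj(T,cyl(cpp,ax,31,50))))
v=[]
for c,(u0,v0,w,h) in((S,(230,155,60,60)),(T,(240,155,60,60))):
    im=cv2.resize(c["pixels"][v0:v0+h,u0:u0+w,::-1],(360,360),interpolation=cv2.INTER_CUBIC)
    q=cv2.convexHull(((proj(c,cyl(cp,ax,31,50))-(u0,v0)+.5)*6).astype(np.float32)).astype(int);cv2.polylines(im,[q],True,(0,255,255),1);v.append(im)
cv2.imwrite("pics/ov.png",np.hstack(v))
```

```text
unit [ 6.26502209e+02 -1.85205561e+01  2.19220893e-01] [[-1.08 -0.99]
 [ 0.85 -1.39]
 [ 1.51 -0.84]
 [-1.06  0.62]
 [-0.34 -0.85]
 [ 1.04 -0.66]
 [-1.58 -0.67]]
dish [ 5.14911688e+02 -2.87702190e+02  1.68971434e-01] [[ 0.76  0.31]
 [-0.47  0.26]
 [-0.59 -0.19]
 [ 0.3  -0.35]]
754 314
[258.45922208 184.23839398 797.        ] [270.38481675 184.76701571 382.        ]
[ 600. -100.  150.] [ 1.47328884 -3.18498656 -2.07027137  0.26643335]
m [ 600. -100.  150.] [259.93251093 181.05340741 847.81961916] [268.31454539 185.03344905 418.46309935]
u [ 600.95279161 -106.1745763   146.2       ] [257.93343567 183.61357257 846.70503454] [270.28232107 184.85084621 416.44754128]
```

View pics/ov.png

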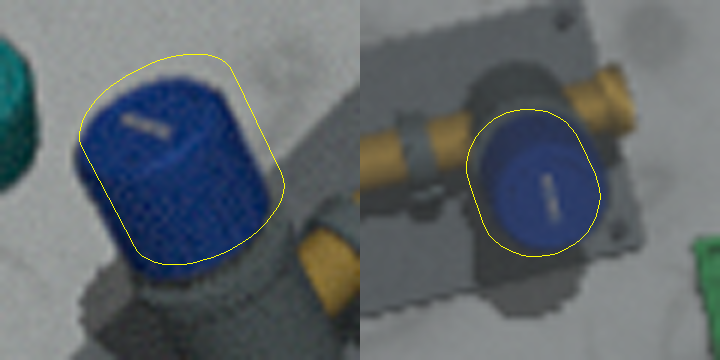

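```bash
python3 - <<'E' | tail -6
from fit import *
A,B=np.array([258.459,184.238]),np.array([270.385,184.767])
r=lambda p:np.r_[(mom(proj(S,cyl(p,ax,31,50)))[:2]-A),(mom(proj(T,cyl(p,ax,31,50)))[:2]-B)]
s=least_squares(r,[600,-105,146],diff_step=1e-2);print(s.x,s.fun)
cp=s.x
ca,sa=np.cos(yaw),np.sin(yaw);d=cp[:2]-up[:2];print("in unit",ca*d[0]+sa*d[1],-sa*d[0]+ca*d[1],cp[2])
v=[]
for c,(u0,v0,w,h) in((S,(230,155,60,60)),(T,(240,155,60,60))):
    im=cv2.resize(c["pixels"][v0:v0+h,u0:u0+w,::-1],(360,360),interpolation=cv2.INTER_CUBIC)
    q=cv2.convexHull(((proj(c,cyl(cp,ax,31,50))-(u0,v0)+.5)*6).astype(np.float32)).astype(int);cv2.polylines(im,[q],True,(0,255,255),1);v.append(im)
cv2.imwrite("pics/ov2.png",np.hstack(v))
v=[]
for c,(u0,v0,w,h) in((S,(290,130,60,60)),(T,(190,155,60,60))):
    im=cv2.resize(c["pixels"][v0:v0+h,u0:u0+w,::-1],(360,360),interpolation=cv2.INTER_CUBIC)
    for z,col in((135,(0,255,255)),(113,(255,255,0))):
      q=((proj(c,[W(up,(i,85+j,z)) for i,j in((7,42),(7,-42),(-7,-42),(-7,42))])-(u0,v0)+.5)*6).astype(int);cv2.polylines(im,[q],True,col,1)
    v.append(im)
cv2.imwrite("pics/ov3.png",np.hstack(v))
E
```

```text
[-0.47  0.26]
 [-0.59 -0.19]
 [ 0.3  -0.35]]
754 314
[ 601.85328468 -105.88561388  144.40856108] [-0.17845903  0.02054136 -0.21917505 -0.11632506]
in unit -43.058217839023655 -79.9137827941396 144.4085610836987
```

View pics/ov2.png

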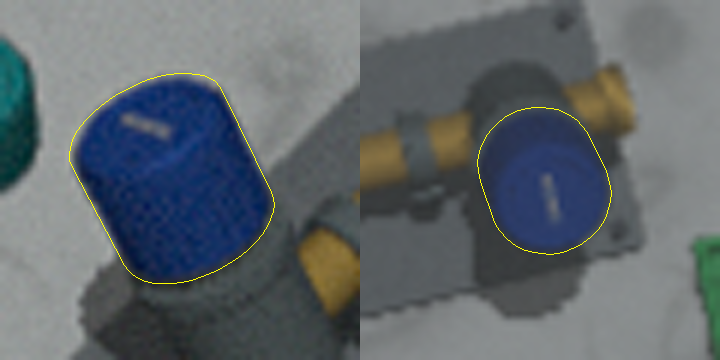

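View pics/ov3.png

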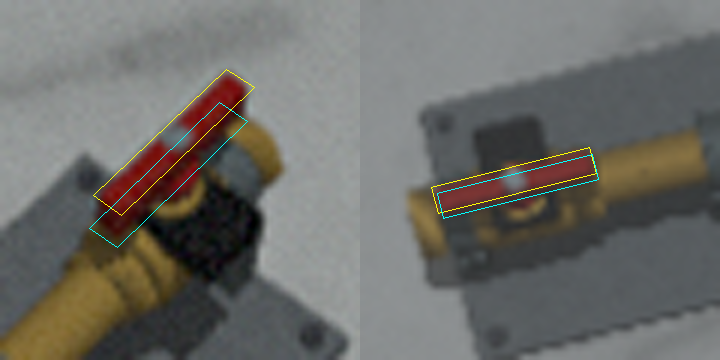

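Run:
```python
from h import *
S,T=load("side0"),load("top0")
print("base in side*1.5",proj(S,[[0,0,0],[0,0,500],[241,-630,218],[300,-300,0]])*1.5)
t=lambda u,v,z:onz(T,((u+.5)/1.5-.5,(v+.5)/1.5-.5),z).round(0)
s=lambda u,v,z:onz(S,((u+.5)/1.5-.5,(v+.5)/1.5-.5),z).round(0)
for n,a in dict(tabTL=(127,135),tabBL=(122,462),boxbl=(590,352),boxtop=(680,338),boxtl=(660,65),boxbot_left=(580,150),slab=(312,8)).items(): print(n,t(*a,0),t(*a,300))
print("side",[s(*a,0) for a in((60,300),(530,60),(60,290))])
print("band",s(0,210,300),s(600,0,300),s(0,310,0),s(300,200,0))
f=lambda a:(np.array(a,float)+.5)/4-.5+np.array((190,145))
print("bottle cap top",onz(T,f((558,47)),166)," base bottom edge",onz(T,f((518,135)),0))
print("bottle side top",s(310,377,166),"jar",t(277,380,68),s(450,147,68),"timer",t(357,395,19),"teal",t(412,349,50),"yellow",t(456,204,50))
```

```text
base in side*1.5 [[ 266.81279533   94.29525521]
 [ 210.25514508 -166.12133604]
 [ -69.56898572  253.78942902]
 [ 202.72795403  257.04670931]]
tabTL [976. 526.  -0.] [864. 414. 300.]
tabBL [234. 521.   0.] [263. 410. 300.]
boxbl [ 442. -517.    0.] [ 431. -432.  300.]
boxtop [ 467. -722.    0.] [ 452. -598.  300.]
boxtl [1114. -730.    0.] [ 977. -605.  300.]
boxbot_left [ 911. -526.   -0.] [ 812. -439.  300.]
slab [1280.   92.    0.] [1111.   62.  300.]
side [array([ 238., -540.,    0.]), array([242., 527.,  -0.]), array([ 218., -533.,    0.])]
band [ 309. -513.  300.] [444. 434. 300.] [ 198. -631.   -0.] [288. -91.   0.]
bottle cap top [ 680.72882745 -289.41746066  166.        ]  base bottom edge [ 639.65662228 -277.61931102    0.        ]
bottle side top [ 683. -288.  166.] jar [400. 172.  68.] [394. 180.  68.] timer [363.   5.  19.] teal [ 458. -118.   50.] yellow [ 777. -227.   50.]
```

Run:
```python
from h import *
for n in("side0","top0"):
    c=load(n);im=np.clip((c["pixels"][:,:,::-1]/255.)**.45*255,0,255).astype(np.uint8)
    cv2.imwrite(f"pics/{n}g.png",cv2.resize(im,(768,576),interpolation=cv2.INTER_CUBIC))
```

```text
(no output)
```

View pics/side0g.png

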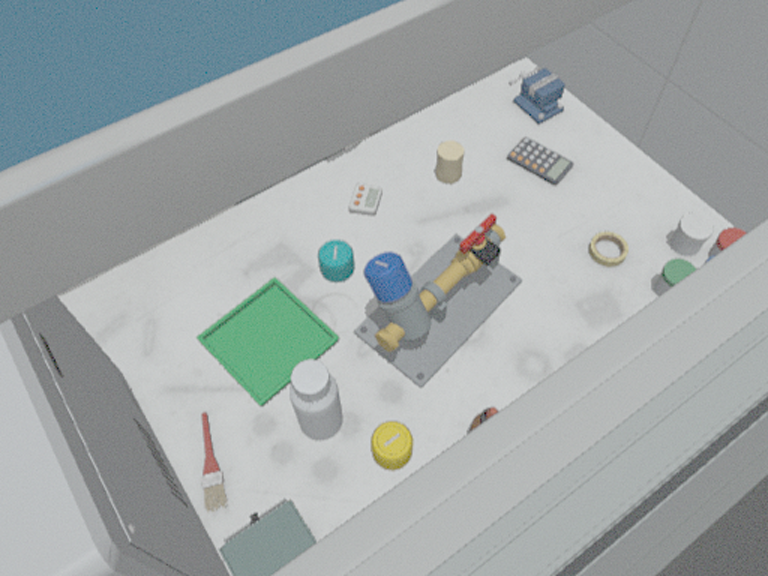

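View pics/top0g.png

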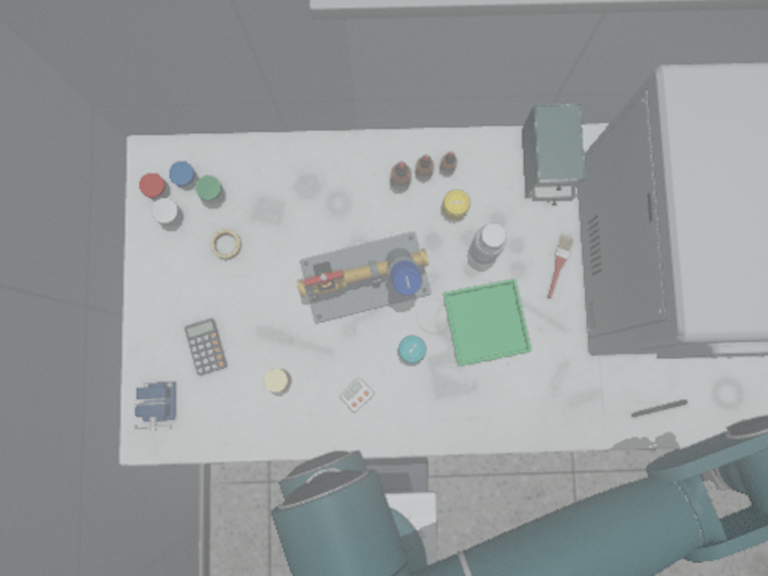

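```bash
cat > g.py <<'E'
from h import *
from bench import arm
np.set_printoptions(precision=3,suppress=True)
up=(626.5,-18.5,0.2192); yaw=up[2]
def W(q):
    c,s=np.cos(yaw),np.sin(yaw); return np.array([up[0]+c*q[0]-s*q[1],up[1]+s*q[0]+c*q[1],q[2]])
def frame(y,x):
    y=np.array(y,float);y/=np.linalg.norm(y);x=np.array(x,float);x-=y*(x@y);x/=np.linalg.norm(x)
    return R.from_matrix(np.c_[x,y,np.cross(x,y)])
def to(pos,rot,st=None):
    "shift in tool axes, rotvec in tool axes from now"
    st=st or arm.state();r0=R.from_quat(st["eef_rot"]);p=np.array(st["ee_pos"])
    sh=r0.inv().apply(np.array(pos)-p);rv=(r0.inv()*rot).as_rotvec() if rot is not None else np.zeros(3)
    print("shift",sh,"turn",rv,"deg",np.degrees(np.linalg.norm(rv)));return sh,rv
def show():
    st=arm.state();print("t",st["time"],"p",st["ee_pos"],"q",st["joint_pos"],"F",st["ft_force"],"M",st["wrist_torque"],"w",st["width"]);print(R.from_quat(st["eef_rot"]).as_matrix());return st
XU=np.array([np.cos(yaw),np.sin(yaw),0]);YU=np.array([-np.sin(yaw),np.cos(yaw),0])
AX=-.5*XU+np.array([0,0,np.sqrt(3)/2])
CAP=np.array([601.8,-105.9,145.2])
E
python3 - <<'E'
from g import *
show()
for s in(1,-1): to(W((0,85,230)),frame([0,0,-1],s*XU))
to([400,-350,260],None)
E
```

```text
t 0.1 p [ 241.395 -630.178  217.996] q [-1.243  0.116  1.442 -0.     1.584 -0.038] F [-0.046  1.012  0.354] M [ 0.061 -0.012  0.032] w 1.0003465226763313
[[ 0.358 -0.     0.934]
 [-0.934  0.001  0.358]
 [-0.001 -1.     0.   ]]
shift [-517.54   -11.472  590.852] turn [-0.001 -1.424 -0.001] deg 81.59879814715347
shift [-517.54   -11.472  590.852] turn [ 0.001  1.717 -0.001] deg 98.40123145804658
shift [-204.943  -41.793  248.336] turn [0. 0. 0.] deg 0.0
```

Request:
step_arm:
  commands:
    - [1,[-20,-4,25],[0,0,0]]
    - [1,[-20,-4,25],[0,0,0]]
    - [1,[-20,-4,25],[0,0,0]]
    - [1,[-20,-4,25],[0,0,0]]
    - [1,[-20,-4,25],[0,0,0]]
    - [1,[-20,-4,25],[0,0,0]]
    - [1,[-20,-4,25],[0,0,0]]
    - [1,[-20,-4,25],[0,0,0]]
    - [1,[-20,-4,25],[0,0,0]]
    - [1,[-20,-4,25],[0,0,0]]

```text
time: 1.1
ee_pos: [406.0, -345.2, 254.8]
eef_rot: [-0.58, 0.405, -0.399, 0.583]
ft_force: [0.5, -0.4, 0.6]
width: 0.999
```

Run:
```python
from g import *
show()
to(W((0,85,230)),frame([0,0,-1],XU))
to([500,-100,240],None)
c=arm.capture("side");cv2.imwrite("pics/s1.png",c["pixels"][:,:,::-1])
```

```text
t 1.1 p [ 406.003 -345.209  254.761] q [-0.754 -0.197  1.687  0.003  1.66   0.457] F [ 0.516 -0.373  0.573] M [-0.013  0.011 -0.007] w 0.9991552654640702
[[ 0.353 -0.004  0.936]
 [-0.936  0.008  0.353]
 [-0.009 -1.    -0.001]]
shift [-311.906   27.074  333.522] turn [-0.005 -1.43  -0.008] deg 81.91440415506092
shift [-196.181   16.262  174.439] turn [0. 0. 0.] deg 0.0
```

View pics/s1.png

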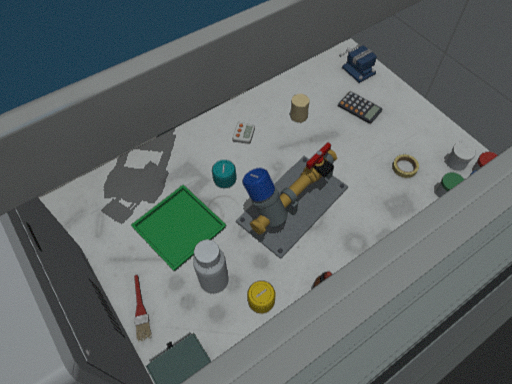

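Request:
step_arm:
  commands:
    - [1,[-28,2,25],[0,0,0]]
    - [1,[-28,2,25],[0,0,0]]
    - [1,[-28,2,25],[0,0,0]]
    - [1,[-28,2,25],[0,0,0]]
    - [1,[-28,2,25],[0,0,0]]
    - [1,[-28,2,25],[0,0,0]]
    - [1,[-28,2,25],[0,0,0]]
    - [1,[0,0,0],[0,0,0]]

```text
time: 1.95
ee_pos: [504.3, -85.7, 241.3]
eef_rot: [-0.58, 0.405, -0.398, 0.584]
ft_force: [1.1, 0.2, 0.4]
width: 0.995
```

Request:
step_arm:
  commands:
    - [1,[0,0,0],[0,-0.14,0]]
    - [1,[0,0,0],[0,-0.14,0]]
    - [1,[0,0,0],[0,-0.14,0]]
    - [1,[0,0,0],[0,-0.14,0]]
    - [1,[0,0,0],[0,-0.14,0]]
    - [1,[0,0,0],[0,-0.14,0]]
    - [1,[0,0,0],[0,-0.14,0]]
    - [1,[0,0,0],[0,-0.14,0]]
    - [1,[0,0,0],[0,-0.14,0]]
    - [1,[0,0,0],[0,-0.14,0]]

```text
time: 2.95
ee_pos: [502.3, -89.2, 238.8]
eef_rot: [-0.698, -0.084, 0.09, 0.705]
ft_force: [-1.1, 0.6, 0.6]
width: 1.002
```

Run:
```python
from g import *
show()
to(W((0,85,180)),frame([0,0,-1],XU))
```

```text
t 2.95 p [502.273 -89.157 238.782] q [-0.229 -0.245  1.753  0.006  1.644 -0.475] F [-1.133  0.562  0.646] M [-0.072 -0.106  0.042] w 1.0022053881278752
[[ 0.97  -0.009 -0.243]
 [ 0.243  0.009  0.97 ]
 [-0.007 -1.     0.011]]
shift [140.368  59.124 122.63 ] turn [-0.011  0.027 -0.007] deg 1.6956667708702702
```

Request:
step_arm:
  commands:
    - [0,[28,0,25],[0,0,0]]
    - [0,[28,0,25],[-0.005,0.02,-0.006]]
    - [0,[28,5,25],[-0.005,0,0]]
    - [0,[28,15,25],[0,0,0]]
    - [0,[28,30,23],[0,0,0]]
    - [0,[0,0,0],[0,0,0]]

```text
time: 3.55
ee_pos: [612.3, 64.2, 187.0]
eef_rot: [0.703, 0.08, -0.081, -0.702]
ft_force: [0.0, -0.3, -0.7]
width: 0.536
```

Run:
```python
from g import *
show()
to(W((0,85,110)),frame([0,0,-1],XU))
for n in("side","top"):
    c=arm.capture(n);pickle.dump(c,open(f"pics/{n}2.pkl","wb"))
c=load("side2");crop(c,200,80,200,150,4,"pics/s2.png")
c=load("top2");crop(c,150,120,180,130,4,"pics/t2.png")
```

```text
t 3.55 p [612.325  64.164 187.016] q [ 0.064 -0.002  1.616 -0.001  1.528 -0.164] F [ 0.033 -0.282 -0.718] M [ 0.016 -0.093  0.005] w 0.5355455452126822
[[ 0.974 -0.    -0.226]
 [ 0.226 -0.001  0.974]
 [-0.    -1.    -0.001]]
shift [-4.09  77.016  1.378] turn [ 0.001  0.009 -0.   ] deg 0.526179239527402
```

View pics/s2.png

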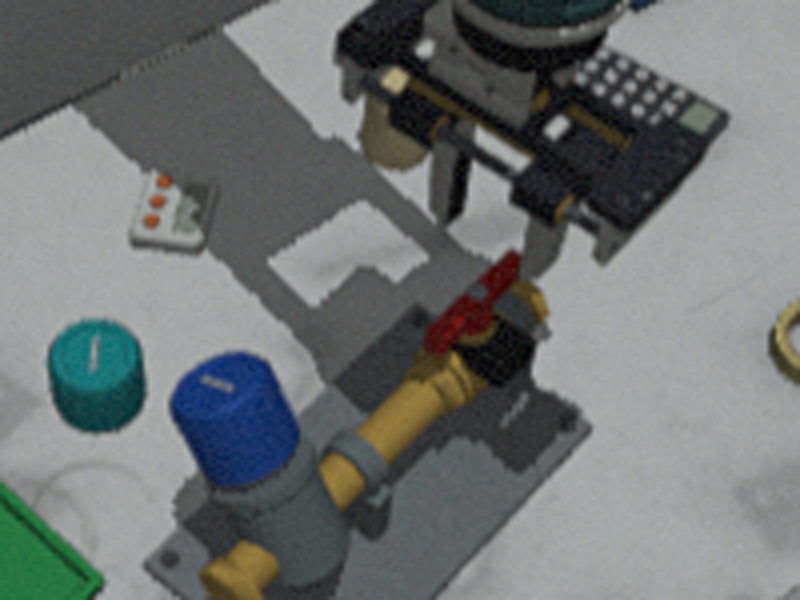

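View pics/t2.png

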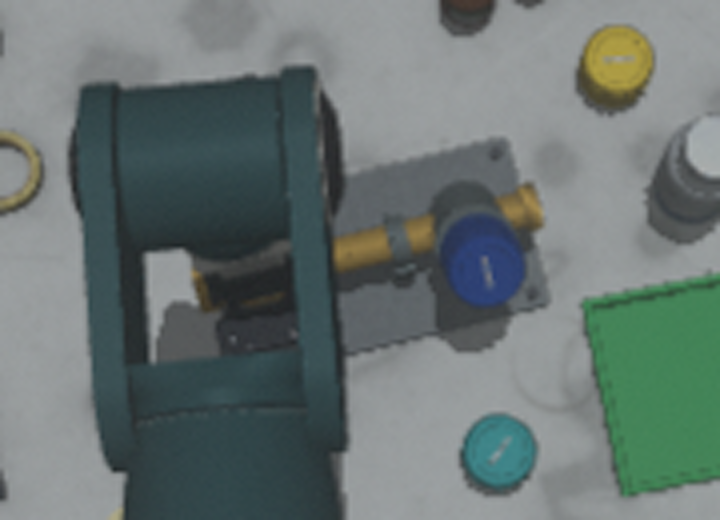

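The side crop (500,230) shows the open fingers on either side of the red bar at (475,305), so I can go down.

Request:
step_arm:
  commands:
    - [0,[-2,20,1],[0,0,0]]
    - [0,[-2,20,0],[0,0,0]]
    - [0,[0,20,0],[0,0,0]]
    - [0,[0,14,0],[0,0,0]]
    - [0,[0,0,0],[0,0,0]]

```text
time: 4.15
ee_pos: [608.7, 55.8, 122.1]
eef_rot: [0.704, 0.083, -0.074, -0.701]
ft_force: [0.1, -0.5, 0.5]
width: 0.503
```

Run:
```python
from g import *
show()
to(W((0,85,110)),frame([0,0,-1],XU))
c=arm.capture("side");crop(c,270,100,100,75,8,"pics/s3.png")
```

```text
t 4.15 p [608.71   55.832 122.061] q [ 0.051  0.012  1.708 -0.003  1.409 -0.17 ] F [ 0.14  -0.47   0.543] M [-0.031 -0.1    0.031] w 0.5028167143572323
[[ 0.975  0.013 -0.22 ]
 [ 0.221 -0.003  0.975]
 [ 0.012 -1.    -0.005]]
shift [ 1.083 12.028  8.64 ] turn [0.005 0.003 0.012] deg 0.7750981348670208
```

View pics/s3.png

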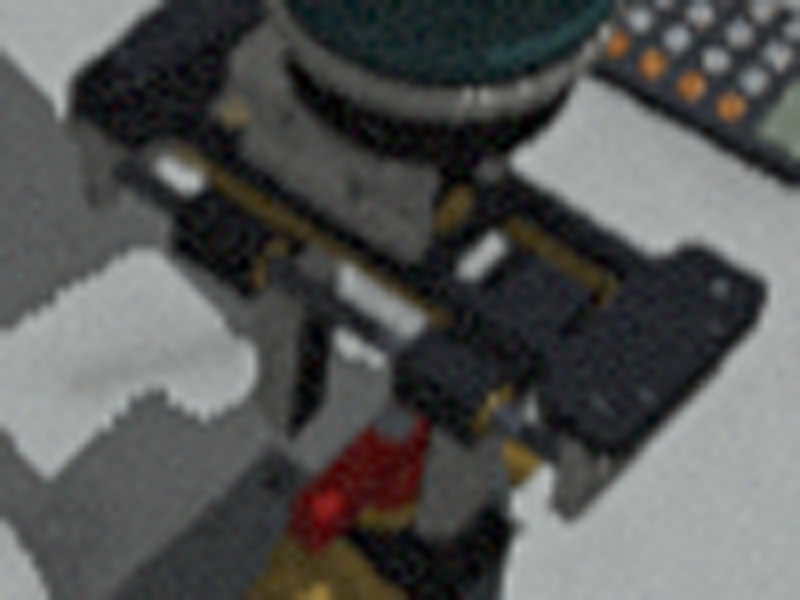

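Request:
step_arm:
  commands:
    - [0,[1,4,5],[0.004,0,0.01]]
    - [0,[0,4,4],[0,0,0]]
    - [0,[0,3,0],[0,0,0]]
    - [0,[0,0,0],[0,0,0]]

```text
time: 4.6
ee_pos: [609.4, 65.3, 115.2]
eef_rot: [0.703, 0.081, -0.076, -0.702]
ft_force: [-0.3, 0.8, 0.3]
width: 0.501
```

Run:
```python
from g import *
show()
to(W((0,85,110)),frame([0,0,-1],XU))
```

```text
t 4.6 p [609.4    65.281 115.174] q [ 0.066  0.024  1.708 -0.001  1.403 -0.156] F [-0.273  0.833  0.302] M [-0.094 -0.083 -0.05 ] w 0.5013366992209899
[[ 0.975  0.007 -0.22 ]
 [ 0.22  -0.001  0.975]
 [ 0.007 -1.    -0.002]]
shift [-1.564  5.165 -0.48 ] turn [0.002 0.003 0.007] deg 0.429553275362249
```

Request:
step_arm:
  commands:
    - [0,[-1.5,4,0],[0,0,0.006]]
    - [-1,[0,0,0],[0,0,0]]
    - [-1,[0,0,0],[0,0,0]]
    - [-1,[0,0,0],[0,0,0]]
    - [-1,[0,0,0],[0,0,0]]
    - [-1,[0,0,0],[0,0,0]]
    - [-1,[0,0,0],[0,0,0]]
    - [-1,[0,0,0],[0,0,0]]

```text
time: 5.4
ee_pos: [607.7, 65.0, 111.1]
eef_rot: [0.703, 0.078, -0.078, -0.702]
ft_force: [-0.3, -1.0, -0.2]
width: 0.243
```

Run:
```python
from g import *
show()
to(W((0,85,110)),frame([0,0,-1],XU))
```

```text
t 5.4 p [607.655  65.006 111.138] q [ 0.066  0.027  1.711 -0.002  1.403 -0.156] F [-0.258 -1.    -0.187] M [-0.009  0.066  0.006] w 0.24310535207709216
[[ 0.975  0.    -0.22 ]
 [ 0.22  -0.002  0.975]
 [-0.    -1.    -0.002]]
shift [ 0.234  1.139 -0.604] turn [ 0.002  0.003 -0.   ] deg 0.21141075534183495
```

Still closing at 0.24, which is 22 mm; the bar is 14 mm.

Request:
step_arm:
  commands:
    - [-1,[0,0,0],[0,0,0]]
    - [-1,[0,0,0],[0,0,0]]
    - [-1,[0,0,0],[0,0,0]]
    - [-1,[0,0,0],[0,0,0]]
    - [-1,[0,0,0],[0,0,0]]

```text
time: 5.9
ee_pos: [607.7, 65.0, 111.1]
eef_rot: [0.703, 0.078, -0.078, -0.702]
ft_force: [-0.8, -0.9, -0.7]
width: 0.239
```

Run:
```python
from g import *
show()
to(W((0,85,110)),frame([0,0,-1],XU))
```

```text
t 5.9 p [607.655  64.958 111.14 ] q [ 0.066  0.027  1.711 -0.002  1.403 -0.156] F [-0.836 -0.855 -0.728] M [-0.075  0.049  0.049] w 0.23906937023420397
[[ 0.975  0.    -0.22 ]
 [ 0.22  -0.002  0.975]
 [-0.    -1.    -0.002]]
shift [ 0.245  1.141 -0.558] turn [ 0.002  0.003 -0.   ] deg 0.20770307899993748
```

Request:
step_arm:
  commands:
    - [-1,[0,0,0],[0,0.14,0]]
    - [-1,[0,0,0],[0,0.14,0]]
    - [-1,[0,0,0],[0,0.14,0]]
    - [-1,[0,0,0],[0,0.14,0]]

```text
time: 6.3
ee_pos: [607.9, 65.0, 111.2]
eef_rot: [0.697, -0.124, 0.125, -0.695]
ft_force: [-0.5, 0.4, -0.5]
width: 0.246
```

Run:
```python
from g import *
show()
to(W((0,85,111)),None)
c=arm.capture("side");crop(c,270,100,100,75,8,"pics/s4.png")
```

```text
t 6.3 p [607.897  64.959 111.163] q [ 0.066  0.027  1.711 -0.002  1.403  0.421] F [-0.54   0.4   -0.542] M [-0.147  0.053  0.068] w 0.24610548483494274
[[ 0.938  0.001  0.347]
 [-0.347 -0.002  0.938]
 [ 0.002 -1.    -0.002]]
shift [ 0.283  0.165 -0.42 ] turn [0. 0. 0.] deg 0.0
```

View pics/s4.png

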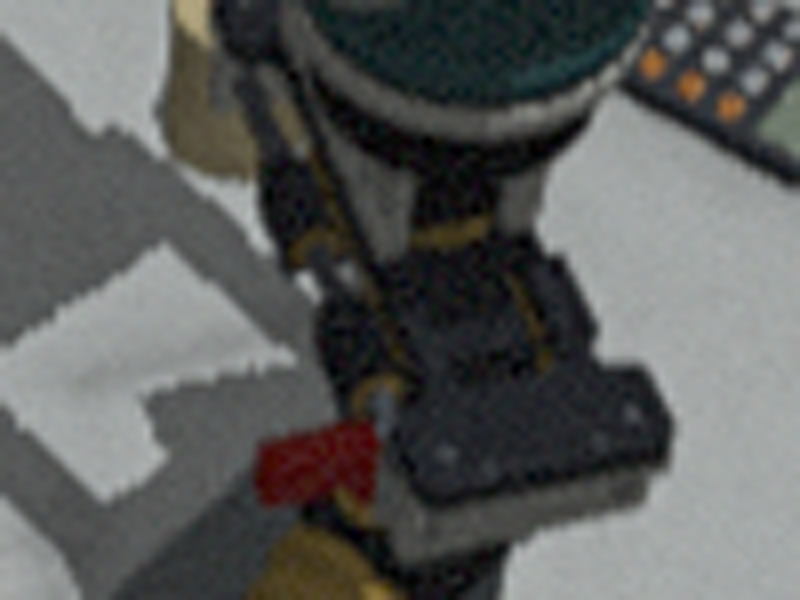

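Request:
step_arm:
  commands:
    - [-1,[0,0,0],[0,0.14,0]]
    - [-1,[0,0,0],[0,0.14,0]]
    - [-1,[0,0,0],[0,0.14,0]]
    - [-1,[0,0,0],[0,0.14,0]]
    - [-1,[0,0,0],[0,0.14,0]]
    - [-1,[0,0,0],[0,0.14,0]]
    - [-1,[0,0,0],[0,0.13,0]]
    - [-1,[0,0,0],[0,0.03,0]]
    - [-1,[0,0,0],[0,0,0]]

```text
time: 7.25
ee_pos: [608.2, 64.6, 111.1]
eef_rot: [0.547, -0.447, 0.449, -0.547]
ft_force: [-0.8, 0.1, -0.1]
width: 0.24
```

Run:
```python
from g import *
show()
to(W((0,85,111)),frame([0,0,-1],-YU))
c=arm.capture("side");crop(c,270,100,100,75,8,"pics/s5.png")
```

```text
t 7.25 p [608.25   64.551 111.117] q [ 0.066  0.028  1.711 -0.003  1.402  1.439] F [-0.767  0.077 -0.131] M [-0.009  0.183  0.166] w 0.2400204044616028
[[ 0.197  0.002  0.98 ]
 [-0.98  -0.003  0.197]
 [ 0.003 -1.     0.001]]
shift [ 0.037  0.116 -0.245] turn [-0.001 -0.021  0.003] deg 1.214956089944538
```

View pics/s5.png

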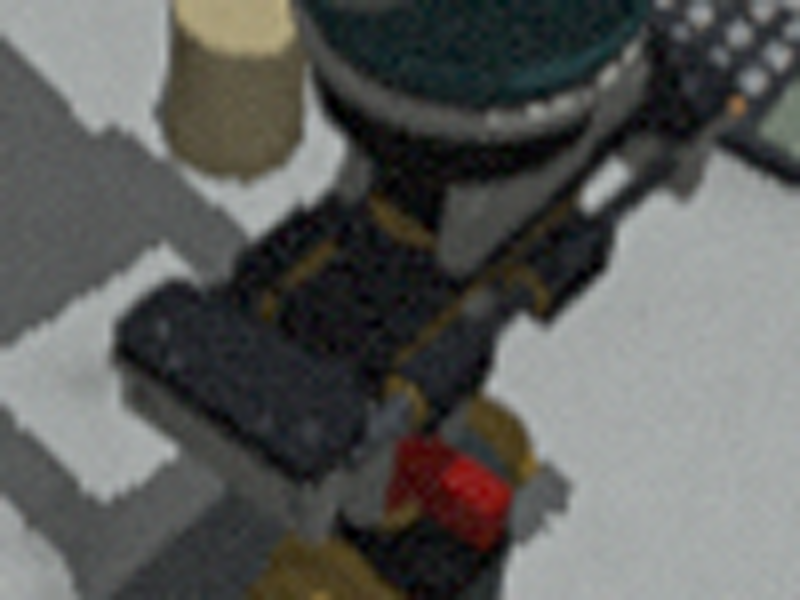

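Request:
step_arm:
  commands:
    - [0,[0,0,0],[0,0,0]]
    - [0,[0,0,0],[0,0,0]]
    - [0,[0,0,0],[0,0,0]]
    - [0,[0,-10,0],[0,0,0]]
    - [0,[0,-20,0],[0,0,0]]
    - [0,[0,-30,0],[0,0,0]]
    - [1,[0,-40,0],[0,0,0]]
    - [1,[0,-40,0],[0,0,0]]
    - [1,[0,0,0],[0,0,0]]

```text
time: 8.2
ee_pos: [607.5, 64.9, 259.5]
eef_rot: [0.549, -0.444, 0.447, -0.549]
ft_force: [1.1, -0.6, 1.0]
width: 0.709
```

Run:
```python
from g import *
show()
c=arm.capture("side");pickle.dump(c,open("pics/side6.pkl","wb"));crop(c,230,80,160,120,5,"pics/s6.png")
x=frame([0,0,-1],-YU)
to(CAP+AX*(-4+90),frame(-AX,-YU))
```

```text
t 8.2 p [607.501  64.878 259.549] q [ 0.066 -0.032  1.529 -0.003  1.643  1.43 ] F [ 1.081 -0.585  0.95 ] M [ 0.016 -0.005  0.003] w 0.7092084589085431
[[ 0.205  0.002  0.979]
 [-0.979 -0.003  0.205]
 [ 0.003 -1.     0.002]]
shift [166.454  37.624 -83.176] turn [ 0.525 -0.011  0.006] deg 30.07433146889044
```

View pics/s6.png

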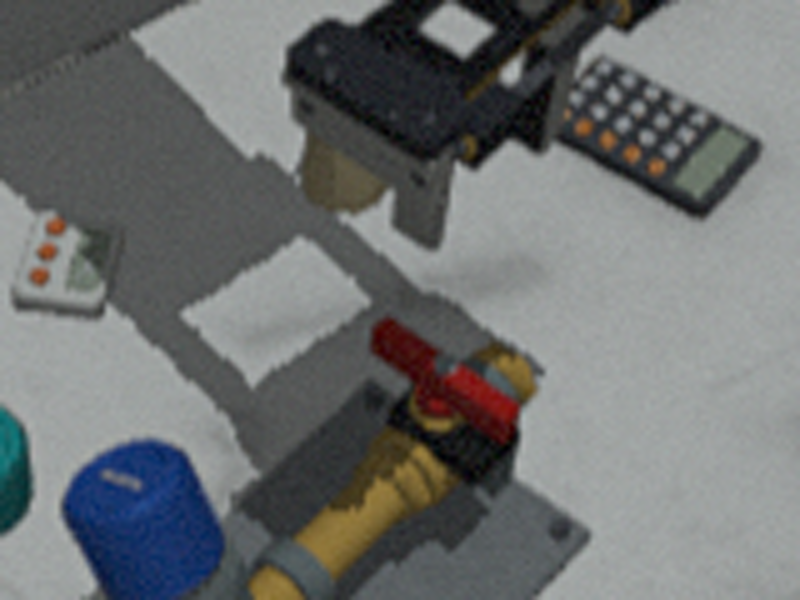

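Side crop (445,380): the bar is now crosswise to the pipe. Next I tilt the tool to the neck axis and turn the wrist forward so that one sweep is enough to unscrew.

Request:
step_arm:
  commands:
    - [1,[10,0,-8],[0.13,0,0]]
    - [1,[10,0,-8],[0.13,0,0]]
    - [1,[10,0,-8],[0.13,0,0]]
    - [1,[10,0,-8],[0.13,0,0]]
    - [1,[20,0,0],[0,0,0]]
    - [1,[20,0,0],[0,0,0]]
    - [1,[20,0,0],[0,0,0]]
    - [1,[0,0,0],[0,0,0]]

```text
time: 9.05
ee_pos: [594.0, -41.9, 240.9]
eef_rot: [-0.387, 0.312, -0.547, 0.674]
ft_force: [0.8, -0.5, 0.2]
width: 1.001
```

Run:
```python
from g import *
show()
to(CAP+AX*(-4+90),frame(-AX,-YU))
```

```text
t 9.05 p [594.032 -41.886 240.872] q [-0.219 -0.386  1.925  0.232  1.122  1.093] F [ 0.792 -0.54   0.211] M [-0.076  0.269 -0.019] w 1.000814269901718
[[ 0.207  0.495  0.844]
 [-0.978  0.102  0.18 ]
 [ 0.003 -0.863  0.505]]
shift [ 64.622  -6.124 -52.799] turn [-0.006 -0.008  0.008] deg 0.727788723992234
```

Request:
step_arm:
  commands:
    - [1,[20,-2,-16],[0,0,0]]
    - [1,[20,-2,-16],[0,0,0]]
    - [1,[18,-2,-16],[-0.005,0,0.008]]
    - [1,[0,0,0],[0,0.14,0]]
    - [1,[0,0,0],[0,0.14,0]]
    - [1,[0,0,0],[0,0.14,0]]
    - [1,[0,0,0],[0,0.14,0]]
    - [1,[0,0,0],[0,0.14,0]]
    - [1,[0,0,0],[0,0.14,0]]
    - [1,[0,0,0],[0,0.14,0]]

```text
time: 10.05
ee_pos: [558.9, -104.2, 213.6]
eef_rot: [0.078, -0.606, 0.661, -0.435]
ft_force: [-0.5, -0.0, -0.8]
width: 0.999
```

Run:
```python
from g import *
show()
to(CAP+AX*(-4+80),frame(-AX,R.from_rotvec(-AX*1.7).apply(-YU)))
```

```text
t 10.05 p [ 558.851 -104.225  213.551] q [-0.382 -0.413  1.985  0.316  1.155  1.924] F [-0.54  -0.004 -0.752] M [-0.016  0.255  0.003] w 0.9994009924675297
[[-0.61   0.48   0.631]
 [-0.67   0.114 -0.734]
 [-0.424 -0.87   0.252]]
shift [ 4.158  3.885 10.35 ] turn [0.008 0.678 0.007] deg 38.822845540296285
```

Request:
step_arm:
  commands:
    - [1,[4,0,10],[0.008,0,0.007]]
    - [1,[0,0,0],[0,0.14,0]]
    - [1,[0,0,0],[0,0.14,0]]
    - [1,[0,0,0],[0,0.14,0]]
    - [1,[0,0,0],[0,0.14,0]]
    - [1,[0,0,0],[0,0.14,0]]
    - [1,[0,0,0],[0,0.14,0]]
    - [1,[0,0,0],[0,0.05,0]]
    - [1,[0,0,0],[0,0,0]]

```text
time: 10.95
ee_pos: [563.5, -114.7, 210.1]
eef_rot: [0.216, 0.734, -0.629, 0.136]
ft_force: [0.1, -0.9, -0.0]
width: 0.997
```

```bash
cat >> g.py <<'E'
def capoff(h=-4,cap=None):
    "errors: shift to (cap + h*AX) and tilt-only rotation, in tool axes"
    cap=CAP if cap is None else cap
    st=arm.state();r0=R.from_quat(st["eef_rot"]);y=r0.apply([0,1,0]);v=np.cross(y,-AX)
    p=np.array(st["ee_pos"])-cap
    print("t",st["time"],"along",p@AX,"lateral world",p-(p@AX)*AX,"shift",r0.inv().apply(cap+h*AX-st["ee_pos"]),"tilt",r0.inv().apply(v),"q",st["joint_pos"],"F",st["ft_force"],"M",st["wrist_torque"],"w",st["width"])
E
python3 - <<'E'
from g import *
capoff()
c=arm.capture("side");crop(c,200,110,140,105,5,"pics/s7.png")
c=arm.capture("top");crop(c,190,120,140,105,5,"pics/t7.png")
E
```

```text
t 10.95 along 75.84286484905246 lateral world [-1.249 -0.531 -0.77 ] shift [-1.448 79.844 -0.301] tilt [0.006 0.    0.001] q [-0.402 -0.397  1.981  0.332  1.142  2.782] F [ 0.106 -0.925 -0.036] M [ 0.071  0.187 -0.078] w 0.9969058390577042
```

View pics/s7.png

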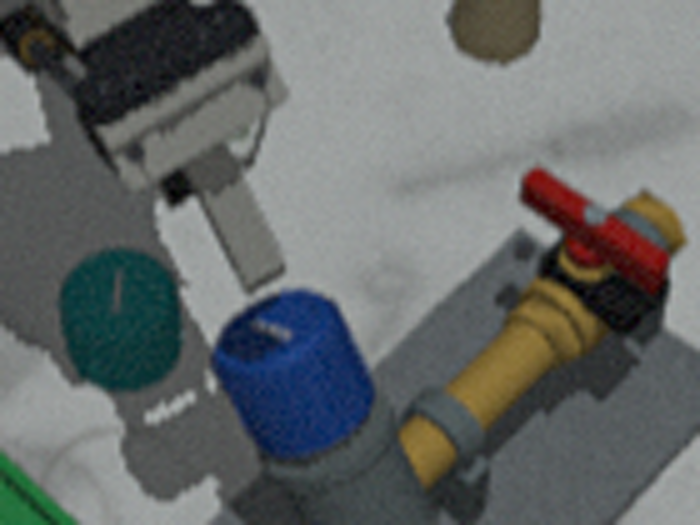

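View pics/t7.png

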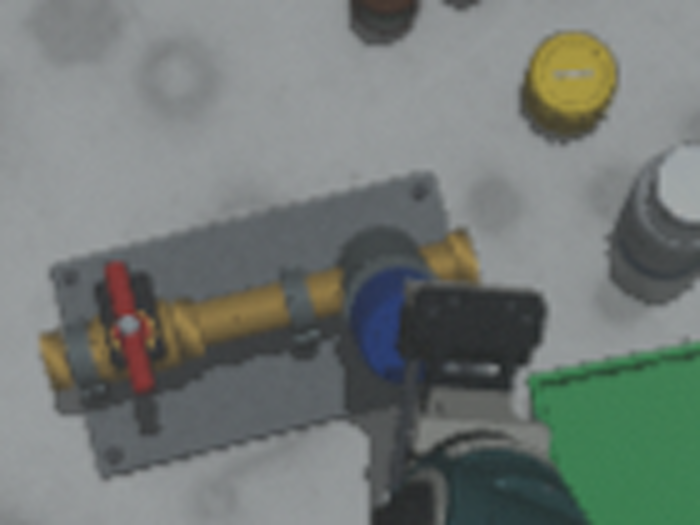

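Run:
```python
from g import *
st=arm.state();M=R.from_quat(st["eef_rot"]).as_matrix();print(M)
T=load("top0");S=load("side0")
p=st["ee_pos"]
for nm,q in dict(f1=(48,0,0),f2=(-48,0,0),e1=(-94,-90,0),e2=(94,-90,0)).items():
    w=p+M@np.array(q,float);print(nm,w,"topcrop",(proj(T,w)[0]-(190,120))*5,"sidecrop",(proj(S,w)[0]-(200,110))*5)
```

```text
[[-0.87   0.488 -0.072]
 [ 0.145  0.114 -0.983]
 [-0.471 -0.866 -0.17 ]]
f1 [ 521.725 -107.673  187.556] topcrop [409.517 444.802] sidecrop [183.973 197.844]
f2 [ 605.257 -121.637  232.761] topcrop [430.883 293.444] sidecrop [261.717 279.368]
e1 [ 601.404 -138.617  332.324] topcrop [469.166 269.988] sidecrop [211.555 140.075]
e2 [ 437.821 -111.272  243.798] topcrop [423.37  582.441] sidecrop [65.379  0.58 ]
```

Request:
step_arm:
  commands:
    - [1,[-1,20,0],[0.006,0,0]]
    - [1,[0,20,0],[0,0,0]]
    - [1,[0,20,0],[0,0,0]]
    - [1,[0,10,0],[0,0,0]]
    - [1,[0,0,0],[0,0,0]]

```text
time: 11.55
ee_pos: [600.1, -107.4, 148.8]
eef_rot: [0.211, 0.73, -0.634, 0.142]
ft_force: [0.1, 0.3, -0.0]
width: 1.0
```

Run:
```python
from g import *
capoff()
```

```text
t 11.55 along 4.096558456658201 lateral world [ 0.274 -1.036  0.024] shift [ 0.391  8.095 -1.012] tilt [-0.001  0.    -0.001] q [-0.354 -0.287  1.999  0.326  1.001  2.772] F [ 0.096  0.339 -0.039] M [0.102 0.17  0.036] w 0.9995727108349922
```

Request:
step_arm:
  commands:
    - [1,[0,7,-1],[0,0,0]]
    - [1,[0,0,0],[0,0,0]]
    - [-1,[0,0,0],[0,0,0]]
    - [-1,[0,0,0],[0,0,0]]
    - [-1,[0,0,0],[0,0,0]]
    - [-1,[0,0,0],[0,0,0]]
    - [-1,[0,0,0],[0,0,0]]
    - [-1,[0,0,0],[0,0,0]]
    - [-1,[0,0,0],[0,0,0]]

```text
time: 12.45
ee_pos: [602.7, -106.1, 144.9]
eef_rot: [0.21, 0.73, -0.634, 0.143]
ft_force: [-0.1, -0.2, -0.9]
width: 0.667
```

Run:
```python
from g import *
capoff()
c=arm.capture("side");crop(c,200,110,140,105,5,"pics/s8.png")
```

```text
t 12.45 along -0.6520284764748914 lateral world [ 0.565 -0.239  0.289] shift [ 0.663  3.347 -0.165] tilt [-0.002  0.    -0.001] q [-0.349 -0.279  1.999  0.325  0.992  2.772] F [-0.096 -0.185 -0.92 ] M [ 0.054  0.259 -0.038] w 0.6670422546676277
```

View pics/s8.png

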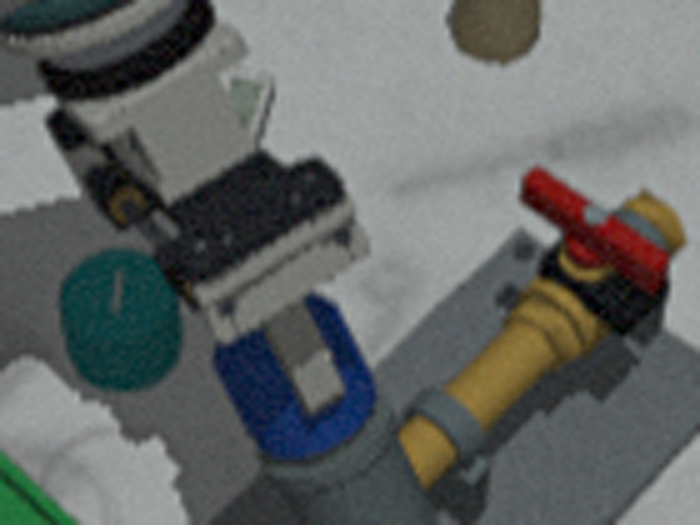

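Request:
step_arm:
  commands:
    - [-1,[0,0,0],[0,-0.07,0]]
    - [-1,[0,-0.3,0],[0,-0.14,0]]
    - [-1,[0,-0.5,0],[0,-0.14,0]]
    - [-1,[0,-0.5,0],[0,-0.14,0]]
    - [-1,[0,-0.5,0],[0,-0.14,0]]

```text
time: 13.0
ee_pos: [601.8, -106.3, 146.1]
eef_rot: [0.003, -0.646, 0.668, -0.369]
ft_force: [0.3, -0.3, -1.6]
width: 0.661
```

Run:
```python
from g import *
capoff()
c=arm.capture("side");crop(c,200,110,140,105,5,"pics/s9.png")
```

```text
t 13.0 along 0.844557024543605 lateral world [ 0.402 -0.355  0.182] shift [ 0.199  4.843 -0.54 ] tilt [-0.002 -0.     0.001] q [-0.35  -0.282  1.999  0.325  0.995  2.121] F [ 0.254 -0.34  -1.604] M [0.025 0.383 0.017] w 0.661337106821582
```

View pics/s9.png

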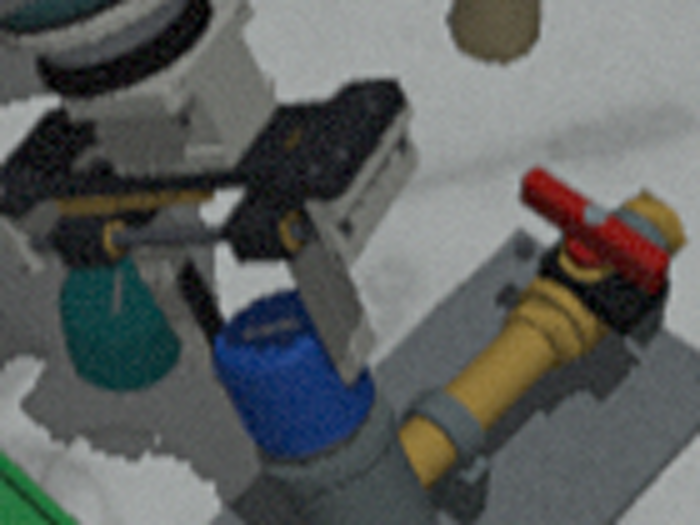

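Request:
step_arm:
  commands:
    - [-1,[0,-0.5,0],[0,-0.14,0]]
    - [-1,[0,-0.5,0],[0,-0.14,0]]
    - [-1,[0,-0.5,0],[0,-0.14,0]]
    - [-1,[0,-0.5,0],[0,-0.14,0]]
    - [-1,[0,-0.5,0],[0,-0.14,0]]
    - [-1,[0,-0.5,0],[0,-0.14,0]]
    - [-1,[0,-0.5,0],[0,-0.14,0]]
    - [-1,[0,-0.5,0],[0,-0.14,0]]

```text
time: 13.85
ee_pos: [599.9, -106.8, 149.3]
eef_rot: [-0.364, 0.345, -0.561, 0.659]
ft_force: [-0.2, -0.3, -1.6]
width: 0.662
```

Run:
```python
from g import *
capoff()
c=arm.capture("side");crop(c,200,110,140,105,5,"pics/s10.png")
```

```text
t 13.85 along 4.540704400853422 lateral world [ 0.313 -0.403  0.126] shift [-0.454  8.54  -0.298] tilt [-0.    -0.     0.002] q [-0.352 -0.288  1.999  0.324  1.002  0.981] F [-0.189 -0.317 -1.641] M [-0.078  0.447  0.003] w 0.661863597666105
```

View pics/s10.png

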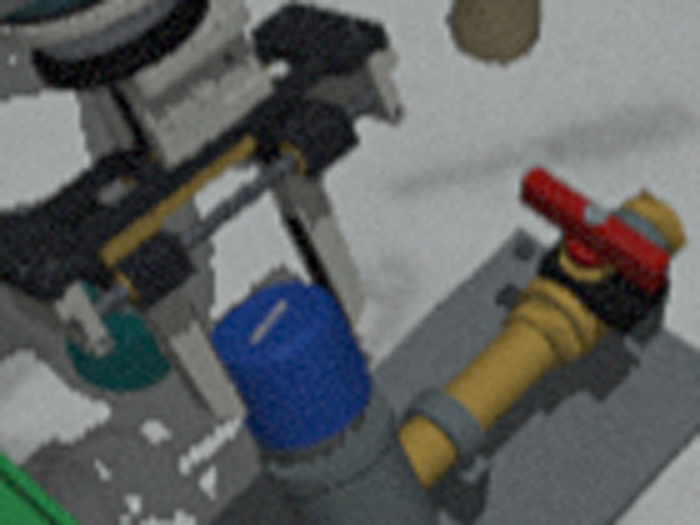

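Request:
step_arm:
  commands:
    - [-1,[0,-0.5,0],[0,-0.14,0]]
    - [-1,[0,-0.5,0],[0,-0.14,0]]
    - [-1,[0,-0.5,0],[0,-0.14,0]]
    - [-1,[0,-0.5,0],[0,-0.14,0]]
    - [-1,[0,-0.5,0],[0,-0.14,0]]
    - [-1,[0,-0.5,0],[0,-0.14,0]]
    - [-1,[0,-0.5,0],[0,-0.14,0]]
    - [-1,[0,-0.5,0],[0,-0.14,0]]
    - [-1,[0,-0.5,0],[0,-0.14,0]]
    - [-1,[0,-0.5,0],[0,-0.14,0]]

```text
time: 14.9
ee_pos: [597.6, -107.2, 153.3]
eef_rot: [-0.64, -0.162, -0.194, 0.726]
ft_force: [0.1, 0.6, -1.4]
width: 0.663
```

Run:
```python
from g import *
capoff()
```

```text
t 14.9 along 9.258437811583304 lateral world [ 0.284 -0.321  0.12 ] shift [-0.34  13.258  0.325] tilt [ 0.002 -0.     0.001] q [-0.355 -0.296  1.998  0.324  1.011 -0.421] F [ 0.129  0.629 -1.427] M [-0.056  0.258  0.058] w 0.663091112154539
```

Request:
step_arm:
  commands:
    - [-1,[0,-0.5,0],[0,-0.14,0]]
    - [-1,[0,-0.5,0],[0,-0.14,0]]
    - [-1,[0,-0.5,0],[0,-0.14,0]]
    - [-1,[0,-0.5,0],[0,-0.14,0]]
    - [-1,[0,-0.5,0],[0,-0.14,0]]
    - [-1,[0,-0.5,0],[0,-0.14,0]]
    - [-1,[0,-0.5,0],[0,-0.14,0]]
    - [-1,[0,-0.5,0],[0,-0.14,0]]
    - [-1,[0,-0.5,0],[0,-0.14,0]]
    - [-1,[0,-0.5,0],[0,-0.14,0]]

```text
time: 15.9
ee_pos: [595.1, -107.7, 157.2]
eef_rot: [0.614, 0.591, -0.263, -0.452]
ft_force: [0.7, -0.2, -1.2]
width: 0.664
```

Run:
```python
from g import *
capoff()
c=arm.capture("side");crop(c,200,110,140,105,5,"pics/s11.png")
```

```text
t 15.9 along 13.876577478068086 lateral world [ 0.103 -0.243  0.028] shift [ 0.24  17.876  0.174] tilt [ 0.001 -0.    -0.002] q [-0.358 -0.304  1.998  0.324  1.02  -1.82 ] F [ 0.666 -0.176 -1.232] M [0.003 0.339 0.117] w 0.6638997098183174
```

View pics/s11.png

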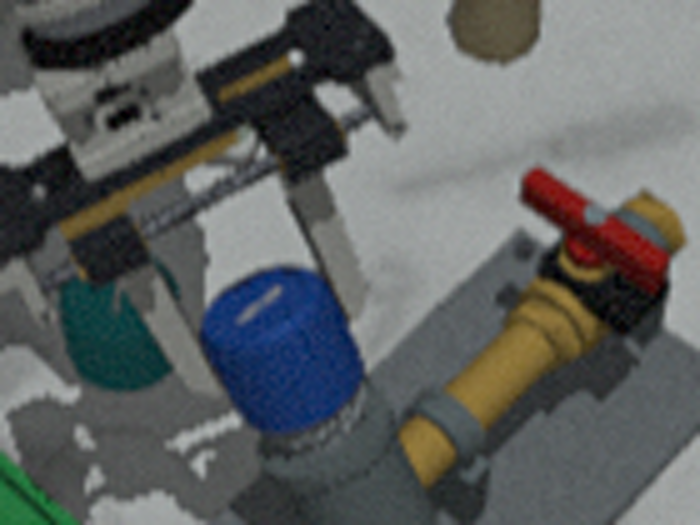

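Request:
step_arm:
  commands:
    - [-1,[0,-0.5,0],[0,-0.14,0]]
    - [-1,[0,-0.5,0],[0,-0.14,0]]
    - [-1,[0,-0.5,0],[0,-0.14,0]]
    - [-1,[0,-0.5,0],[0,-0.14,0]]
    - [-1,[0,-0.5,0],[0,-0.14,0]]
    - [-1,[0,-0.5,0],[0,-0.14,0]]
    - [-1,[0,-0.5,0],[0,-0.1,0]]

```text
time: 16.65
ee_pos: [593.4, -108.0, 160.0]
eef_rot: [0.431, 0.731, -0.511, -0.139]
ft_force: [-0.2, 0.5, -2.2]
width: 0.662
```

Run:
```python
from g import *
capoff()
```

```text
t 16.65 along 17.108284331072895 lateral world [-0.045 -0.225 -0.053] shift [ 0.162 21.108 -0.214] tilt [-0.001  0.    -0.001] q [-0.36  -0.309  1.997  0.324  1.026 -2.75 ] F [-0.168  0.477 -2.188] M [-0.031  0.265  0.015] w 0.6618964117815744
```

Request:
step_arm:
  commands:
    - [-1,[0,-1,0],[0,0,0]]
    - [-1,[0,-1,0],[0,0,0]]
    - [-1,[0,-1,0],[0,0,0]]

```text
time: 16.95
ee_pos: [591.8, -108.3, 162.5]
eef_rot: [0.435, 0.73, -0.507, -0.145]
ft_force: [0.4, 0.5, -1.0]
width: 0.665
```

Run:
```python
from g import *
capoff()
```

```text
t 16.95 along 20.072059447774084 lateral world [-0.164 -0.177 -0.114] shift [ 0.042 24.072 -0.291] tilt [-0.001 -0.    -0.001] q [-0.361 -0.314  1.997  0.324  1.032 -2.732] F [ 0.373  0.521 -0.989] M [ 0.019  0.249 -0.006] w 0.6650427038397925
```

Free: 3 mm of pull brought no rise in force. I'll withdraw along the axis.

Request:
step_arm:
  commands:
    - [-1,[0,-4,0],[0,0,0]]
    - [-1,[0,-8,0],[0,0,0]]
    - [-1,[0,-12,0],[0,0,0]]
    - [-1,[0,-14,0],[0,0,0]]
    - [-1,[0,-14,0],[0,0,0]]
    - [-1,[0,-14,0],[0,0,0]]
    - [-1,[0,-6,0],[0,0,0]]
    - [-1,[0,0,0],[0,0,0]]

```text
time: 17.75
ee_pos: [553.3, -117.0, 233.0]
eef_rot: [0.438, 0.729, -0.505, -0.147]
ft_force: [1.0, -0.5, -1.8]
width: 0.66
```

Run:
```python
from g import *
capoff()
c=arm.capture("side");pickle.dump(c,open("pics/side12.pkl","wb"));crop(c,170,80,170,125,4,"pics/s12.png")
print(R.from_quat(arm.state()["eef_rot"]).as_matrix())
```

```text
t 17.75 along 100.90730781644629 lateral world [ 0.773 -0.155  0.416] shift [  1.101 104.903   0.637] tilt [ 0.    -0.    -0.004] q [-0.412 -0.431  1.968  0.322  1.183 -2.727] F [ 1.023 -0.463 -1.826] M [0.05  0.297 0.013] w 0.6603686392003347
[[-0.573  0.49  -0.657]
 [ 0.787  0.106 -0.608]
 [-0.229 -0.865 -0.447]]
```

View pics/s12.png

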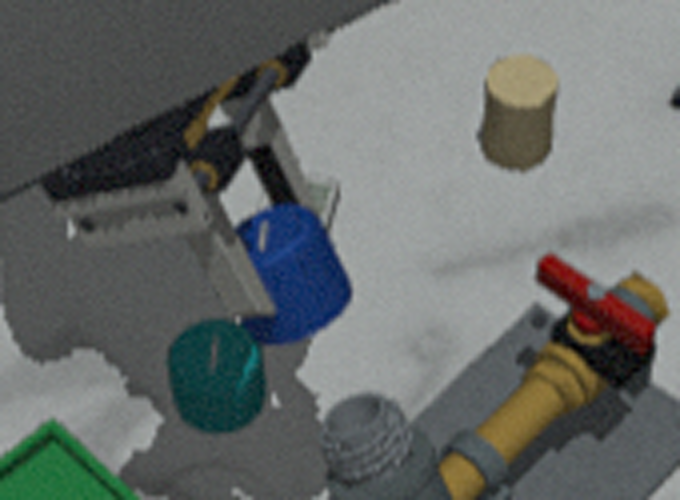

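Run:
```python
from g import *
to([500,-290,150],frame([0,0,-1],[0,1,0]))
to([500,-290,150],frame([0,0,-1],[-.3,1,0]))
```

```text
shift [-86.682  26.9   177.18 ] turn [ 0.531  0.67  -0.07 ] deg 49.1356225070942
shift [-86.682  26.9   177.18 ] turn [ 0.509  0.385 -0.144] deg 37.48507247497626
```

Request:
step_arm:
  commands:
    - [-1,[0,0,0],[0.076,0.096,-0.01]]
    - [-1,[0,0,0],[0.076,0.096,-0.01]]
    - [-1,[0,0,0],[0.076,0.096,-0.01]]
    - [-1,[0,0,0],[0.076,0.096,-0.01]]
    - [-1,[0,0,0],[0.076,0.096,-0.01]]
    - [-1,[0,0,0],[0.076,0.096,-0.01]]
    - [-1,[0,0,0],[0.075,0.095,-0.01]]
    - [-1,[0,0,0],[0,0,0]]

```text
time: 18.6
ee_pos: [553.4, -116.2, 227.2]
eef_rot: [-0.5, -0.487, 0.499, 0.514]
ft_force: [0.2, -0.2, -2.1]
width: 0.663
```

Run:
```python
from g import *
show()
to([500,-290,120],frame([0,0,-1],[0,1,0]))
```

```text
t 18.6 p [ 553.418 -116.239  227.218] q [-0.25  -0.109  1.653 -0.005  1.622 -1.792] F [ 0.194 -0.162 -2.117] M [ 0.064 -0.171  0.032] w 0.663215766106568
[[ 0.028 -0.025 -0.999]
 [ 1.     0.002  0.028]
 [ 0.001 -1.     0.025]]
shift [-175.306  108.239   45.765] turn [-0.025 -0.028  0.001] deg 2.1688780609121268
```

Request:
step_arm:
  commands:
    - [-1,[-20,4,5],[-0.025,-0.028,0]]
    - [-1,[-30,10,8],[0,0,0]]
    - [-1,[-30,12,8],[0,0,0]]
    - [-1,[-30,12,8],[0,0,0]]
    - [-1,[-30,12,8],[0,0,0]]
    - [-1,[-20,12,6],[0,0,0]]
    - [-1,[0,0,0],[0,0,0]]
    - [-1,[0,0,0],[0,0,0]]

```text
time: 19.4
ee_pos: [510.2, -280.8, 158.7]
eef_rot: [0.497, 0.51, -0.503, -0.489]
ft_force: [0.0, 0.6, -1.1]
width: 0.662
```

Run:
```python
from g import *
show()
to([500,-290,60],frame([0,0,-1],[0,1,0]))
for n in("side","top"):
    c=arm.capture(n);pickle.dump(c,open(f"pics/{n}13.pkl","wb"))
crop(load("side13"),110,90,180,135,4,"pics/s13.png");crop(load("top13"),250,140,120,120,5,"pics/t13.png")
```

```text
t 19.4 p [ 510.163 -280.761  158.683] q [-0.551 -0.073  1.73   0.007  1.47  -2.15 ] F [ 0.013  0.56  -1.12 ] M [ 0.061 -0.147  0.049] w 0.662107806405133
[[-0.028  0.015 -0.999]
 [ 1.    -0.001 -0.028]
 [-0.001 -1.    -0.015]]
shift [-8.816 98.524 11.929] turn [ 0.015  0.028 -0.001] deg 1.8167141482118239
```

View pics/s13.png

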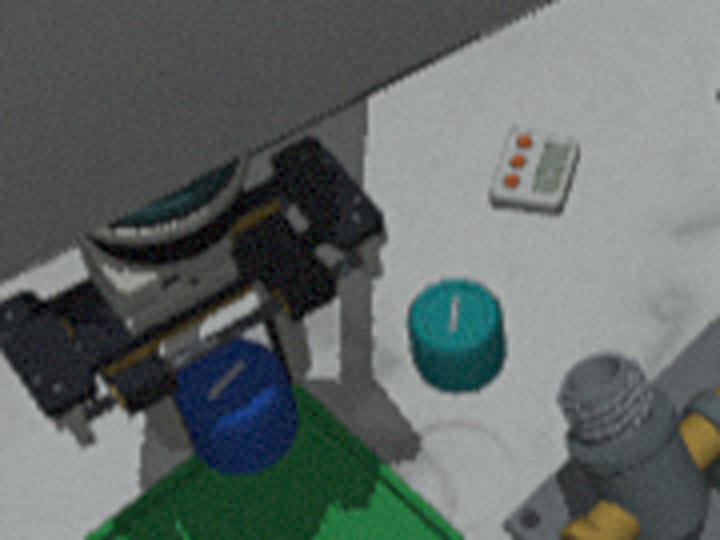

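View pics/t13.png

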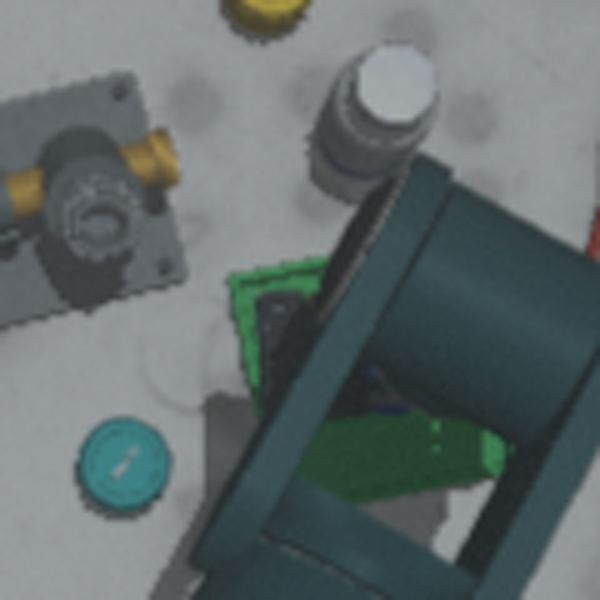

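Run:
```python
from h import *
S,T=load("side0"),load("top0")
for z in (150,200,250,300,330,360,400): print(z,(proj(S,[510,-281,z])[0]-(110,90))*4,(proj(T,[510,-281,z])[0]-(250,140))*5)
for z in(250,350,450): print(z,onz(T,(334,172),z).round(),onz(T,(250+640/5,140+250/5),z).round())
```

```text
150 [236.02642143 412.15101939] [391.910541   361.54228498]
200 [218.44029156 362.4489679 ] [404.20644477 353.92920665]
250 [199.16914648 307.98471383] [417.40850199 345.75507829]
300 [177.95862579 248.03938192] [431.62071412 336.95550681]
330 [164.17583476 209.08635503] [440.68227904 331.34498766]
360 [149.50733406 167.63012886] [450.17986858 325.46450141]
400 [128.41739392 108.02558263] [463.57777881 317.16910955]
250 [ 617. -288.  250.] [ 561. -411.  250.]
350 [ 600. -271.  350.] [ 548. -386.  350.]
450 [ 583. -255.  450.] [ 535. -360.  450.]
```

Request:
step_arm:
  commands:
    - [-1,[-4,20,6],[0.015,0.028,0]]
    - [-1,[-3,25,4],[0,0,0]]
    - [-1,[0,25,0],[0,0,0]]
    - [-1,[0,20,0],[0,0,0]]
    - [-1,[0,8,0],[0,0,0]]
    - [-1,[0,0,0],[0,0,0]]

```text
time: 20.1
ee_pos: [500.7, -284.7, 54.3]
eef_rot: [-0.501, -0.499, 0.501, 0.499]
ft_force: [-0.5, 0.1, -0.5]
width: 0.664
```

Run:
```python
from g import *
show()
to([505,-288,30],frame([0,0,-1],[0,1,0]))
for n in("side",):
    c=arm.capture(n);pickle.dump(c,open(f"pics/{n}14.pkl","wb"))
crop(load("side14"),110,120,140,105,5,"pics/s14.png")
```

```text
t 20.1 p [ 500.681 -284.733   54.324] q [-0.56  -0.005  1.84  -0.003  1.306 -2.13 ] F [-0.535  0.085 -0.539] M [ 0.107 -0.178  0.072] w 0.6643513139870837
[[ 0.    -0.001 -1.   ]
 [ 1.    -0.003  0.   ]
 [-0.003 -1.     0.001]]
shift [-3.201 24.331 -4.333] turn [-0.001 -0.    -0.003] deg 0.16001899333753988
```

View pics/s14.png

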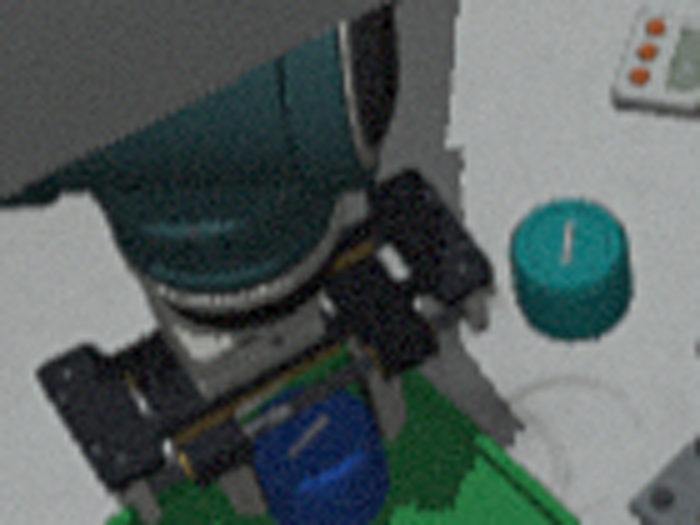

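Request:
step_arm:
  commands:
    - [-1,[-2,6,0],[0,0,-0.003]]
    - [-1,[0,6,0],[0,0,0]]
    - [-1,[0,5,0],[0,0,0]]
    - [-1,[0,1,0],[0,0,0]]
    - [-1,[0,0,0],[0,0,0]]

```text
time: 20.65
ee_pos: [502.2, -287.7, 38.3]
eef_rot: [0.501, 0.5, -0.5, -0.499]
ft_force: [-0.4, 0.4, -1.5]
width: 0.662
```

Run:
```python
from g import *
show()
```

```text
t 20.65 p [ 502.233 -287.683   38.332] q [-0.564  0.014  1.849  0.     1.275 -2.135] F [-0.41   0.366 -1.504] M [ 0.053 -0.133  0.007] w 0.662387186282554
[[-0.     0.003 -1.   ]
 [ 1.    -0.002 -0.   ]
 [-0.002 -1.    -0.003]]
```

Request:
step_arm:
  commands:
    - [-1,[0,2,0],[0,0,0]]
    - [-1,[0,2,0],[0,0,0]]
    - [-1,[0,1.5,0],[0,0,0]]
    - [-1,[0,1,0],[0,0,0]]

```text
time: 21.05
ee_pos: [502.5, -287.9, 32.0]
eef_rot: [0.502, 0.5, -0.5, -0.498]
ft_force: [0.3, -0.1, -1.5]
width: 0.661
```

Request:
step_arm:
  commands:
    - [-1,[0,1,0],[0,0,0]]
    - [-1,[0,0,0],[0,0,0]]

```text
time: 21.25
ee_pos: [502.5, -287.9, 30.8]
eef_rot: [0.502, 0.5, -0.5, -0.498]
ft_force: [-0.2, -0.4, -1.1]
width: 0.661
```

Request:
step_arm:
  commands:
    - [-1,[0,1,0],[0,0,0]]
    - [-1,[0,0,0],[0,0,0]]

```text
time: 21.45
ee_pos: [502.5, -287.9, 29.8]
eef_rot: [0.502, 0.5, -0.5, -0.498]
ft_force: [0.4, -0.1, -2.1]
width: 0.662
```

Request:
step_arm:
  commands:
    - [-1,[0,1,0],[0,0,0]]
    - [-1,[0,0,0],[0,0,0]]

```text
time: 21.65
ee_pos: [502.6, -287.9, 28.7]
eef_rot: [0.502, 0.5, -0.5, -0.498]
ft_force: [0.2, -0.1, -1.9]
width: 0.662
```

Request:
step_arm:
  commands:
    - [-1,[0,1,0],[0,0,0]]
    - [-1,[0,0,0],[0,0,0]]

```text
time: 21.85
ee_pos: [502.9, -288.0, 28.2]
eef_rot: [0.502, 0.501, -0.5, -0.498]
ft_force: [-0.7, 0.3, -1.0]
width: 0.663
```

Request:
step_arm:
  commands:
    - [-1,[0,1,0],[0,0,0]]
    - [-1,[0,0,0],[0,0,0]]

```text
time: 22.05
ee_pos: [503.3, -288.1, 28.3]
eef_rot: [0.502, 0.501, -0.499, -0.498]
ft_force: [0.6, -0.3, -1.3]
width: 0.658
```

Run:
```python
from g import *
show()
c=arm.capture("side");crop(c,110,150,120,90,6,"pics/s15.png")
```

```text
t 22.05 p [ 503.273 -288.092   28.279] q [-0.564  0.025  1.856  0.     1.255 -2.135] F [ 0.647 -0.331 -1.347] M [ 0.104 -0.096 -0.018] w 0.6584229566024994
[[-0.     0.006 -1.   ]
 [ 1.    -0.003 -0.   ]
 [-0.003 -1.    -0.006]]
```

View pics/s15.png

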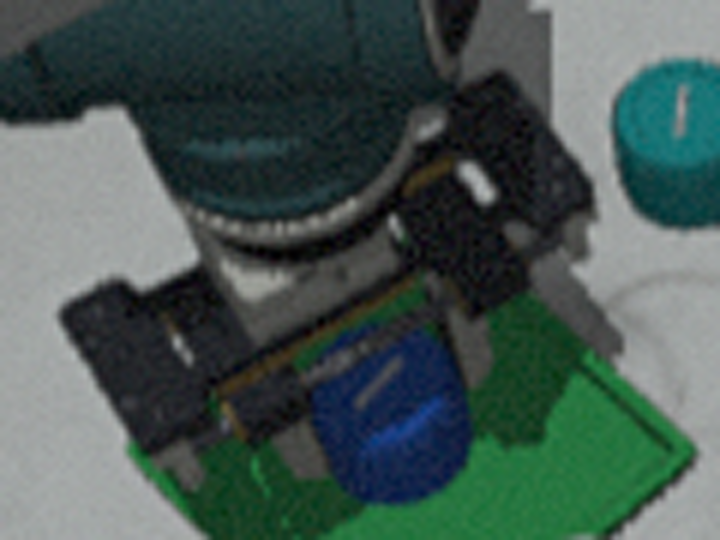

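The TCP has stopped at 28.3, which is where the rim should meet the floor (29 - 0.7), and the picture agrees. I'll open the fingers.

Request:
step_arm:
  commands:
    - [-0.1,[0,0,0],[0,0,0]]
    - [0.45,[0,0,0],[0,0,0]]
    - [0.6,[0,0,0],[0,0,0]]
    - [1,[0,0,0],[0,0,0]]
    - [1,[0,0,0],[0,0,0]]
    - [1,[0,0,0],[0,0,0]]
    - [1,[0,0,0],[0,0,0]]

```text
time: 22.8
ee_pos: [503.2, -288.1, 27.8]
eef_rot: [0.502, 0.501, -0.499, -0.498]
ft_force: [1.1, 0.2, 0.2]
width: 0.997
```

Run:
```python
from g import *
show()
```

```text
t 22.8 p [ 503.205 -288.148   27.767] q [-0.564  0.025  1.856  0.     1.254 -2.135] F [1.068 0.227 0.167] M [ 0.06  -0.142  0.029] w 0.9969483282589269
[[ 0.     0.006 -1.   ]
 [ 1.    -0.003 -0.   ]
 [-0.003 -1.    -0.006]]
```

Request:
step_arm:
  commands:
    - [1,[0,-5,0],[0,0,0]]
    - [1,[0,-10,0],[0,0,0]]
    - [1,[0,-20,0],[0,0,0]]
    - [1,[0,-30,0],[0,0,0]]
    - [1,[0,-35,0],[0,0,0]]
    - [1,[0,-40,0],[0,0,0]]
    - [1,[0,-40,0],[0,0,0]]
    - [1,[0,-30,0],[0,0,0]]
    - [1,[0,0,0],[0,0,0]]

```text
time: 23.7
ee_pos: [500.8, -286.7, 252.3]
eef_rot: [0.503, 0.501, -0.499, -0.497]
ft_force: [0.2, -0.3, 0.3]
width: 0.998
```

Request:
step_arm:
  commands:
    - [1,[-20,0,35],[0,0,0]]
    - [1,[-20,0,35],[0,0,0]]
    - [1,[-20,0,35],[0,0,0]]
    - [1,[-20,0,20],[0,0,0]]
    - [1,[0,0,0],[0,0,0]]

```text
time: 24.2
ee_pos: [371.6, -367.9, 253.2]
eef_rot: [0.503, 0.502, -0.5, -0.495]
ft_force: [-0.2, -0.5, 0.4]
width: 1.001
```

Run:
```python
from g import *
show()
for n in("side","top"):
    c=arm.capture(n);pickle.dump(c,open(f"pics/{n}16.pkl","wb"))
    cv2.imwrite(f"pics/{n}16.png",cv2.resize(c["pixels"][:,:,::-1],(768,576),interpolation=cv2.INTER_CUBIC))
crop(load("side16"),110,150,120,90,6,"pics/s16.png")
```

```text
t 24.2 p [ 371.607 -367.909  253.163] q [-0.831 -0.232  1.72   0.003  1.644 -2.404] F [-0.201 -0.513  0.391] M [ 0.097 -0.14  -0.01 ] w 1.001042975833177
[[-0.003  0.009 -1.   ]
 [ 1.    -0.006 -0.003]
 [-0.006 -1.    -0.009]]
```

View pics/side16.png

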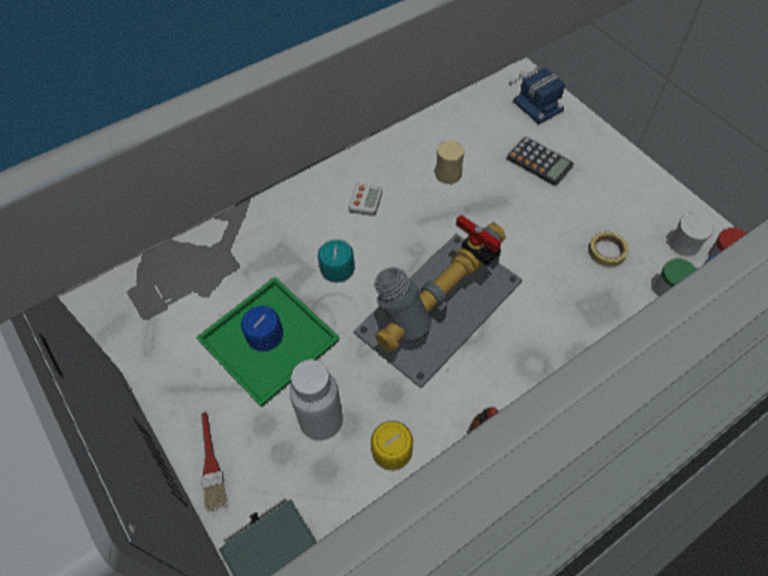

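View pics/top16.png

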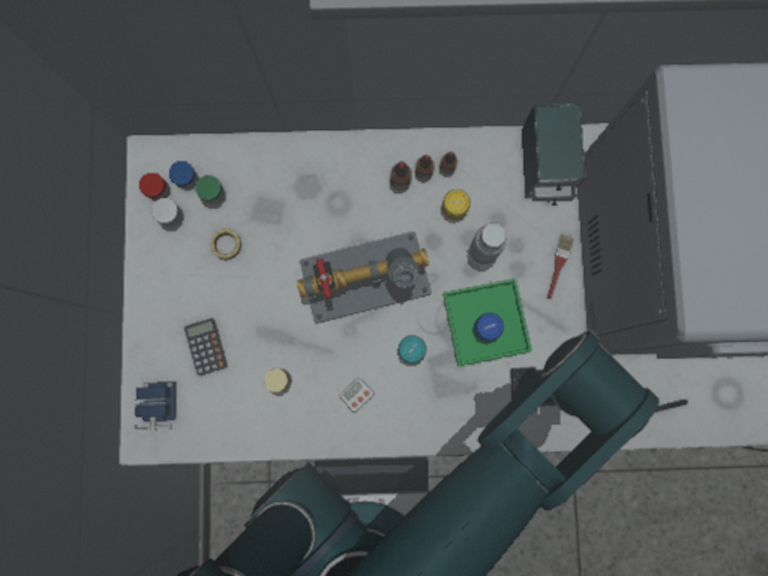

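Side view: the cap stands in the tray at (262,328), closed end up. The handle is crosswise at (478,233), and the bottle, jar and timer are where they were. One numeric check of the cap's height and level, then I hand in.

```bash
python3 - <<'E' | tail -6
from fit import *
S2,T2=load("side16"),load("top16")
def mk(c,roi):
    p=c["pixels"].astype(int);m=(((p[...,2]-p[...,0])>22)&((p[...,2]-p[...,1])>15)).astype(np.uint8)
    z=np.zeros_like(m);u,v,w,h=roi;z[v:v+h,u:u+w]=m[v:v+h,u:u+w];z=cv2.morphologyEx(z,cv2.MORPH_CLOSE,np.ones((5,5)))
    n,l,st,_=cv2.connectedComponentsWithStats(z);return (l==1+np.argmax(st[1:,4])).astype(np.uint8)
a,b=mk(S2,(150,190,50,55)),mk(T2,(305,195,45,45));A,B=imm(a),imm(b)
up3=np.array([1e-4,0,1.])
r=lambda p:np.r_[(mom(proj(S2,cyl(p,up3,31,50)))-A)[:2],(mom(proj(T2,cyl(p,up3,31,50)))-B)[:2]]
s=least_squares(r,[503,-288,29],diff_step=1e-2);print("cap",s.x,"res",s.fun,"areas",A[2],B[2],mom(proj(S2,cyl(s.x,up3,31,50)))[2],mom(proj(T2,cyl(s.x,up3,31,50)))[2])
v=[]
for c,(u0,v0) in((S2,(145,185)),(T2,(295,185))):
    im=cv2.resize(c["pixels"][v0:v0+60,u0:u0+60,::-1],(360,360),interpolation=cv2.INTER_CUBIC)
    q=cv2.convexHull(((proj(c,cyl(s.x,up3,31,50))-(u0,v0)+.5)*6).astype(np.float32)).astype(int);cv2.polylines(im,[q],True,(0,255,255),1);v.append(im)
cv2.imwrite("pics/ov16.png",np.hstack(v))
E
```

```text
dish [ 5.14911688e+02 -2.87702190e+02  1.68971434e-01] [[ 0.76  0.31]
 [-0.47  0.26]
 [-0.59 -0.19]
 [ 0.3  -0.35]]
754 314
cap [ 503.74247089 -288.11720961   30.14699783] res [-0.1592056   0.02276111 -0.2088     -0.07363723] areas 633.0 264.0 721.2186673907563 321.0227204246912
```

View pics/ov16.png

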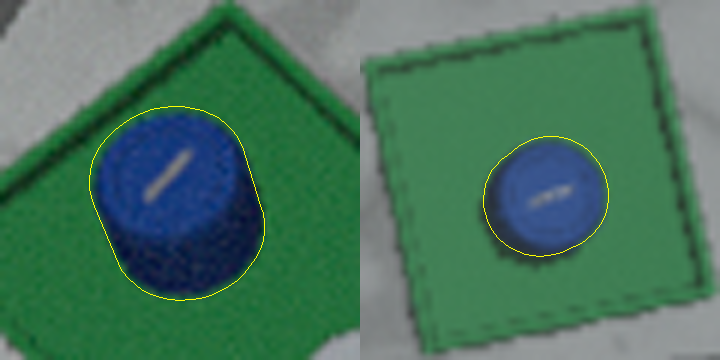

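The upright model outline matches the cap in both views, with its centre at z = 30 ± 2 mm (29 expected), so I'm handing in.

```bash
python3 -c "
from bench import arm
print(arm.sign_off())"
```

```text
the job is handed in; nothing more can be done
None
```

I turned the red handle a quarter turn clockwise, unscrewed the blue cap in one 316° sweep without letting go, and set it open side down in the green tray. I then released it, moved the arm clear and handed in at about 24 s; no verdict came back.

**Last checks, from pictures and arm readings:**
- **Handle:** it lies crosswise to the pipe in both views. The fingers had turned it about 0.02 rad past crosswise before letting go.
- **Cap:** it stands upright in the tray about 11 mm from the centre. Its measured height is 30 mm (29 expected, camera good to about 2 mm), and an upright outline fits it in both views.
- **Bottle, jar and timer:** they look unmoved in the pictures, and nothing appears to have been knocked over.

**Readings that disagreed:**
- **Setting down:** the wrist force showed no clear rise when the cap reached the tray floor. I judged contact from the arm stopping at the expected height.
- **Handle grip:** the gripper read 22 mm on the 14 mm handle bar, yet the bar turned with it as intended.

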